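Load two cheese loaves into the sloped ripening tray

TASK

Load the two small cheese loaves from the wooden board into the sloped tray, one lengthwise in each lane, and slide each one gently down the slope, under the cross bars, until it rests fully home against the blue sprung stop at the bottom of its lane, with the stop pushed all the way in. Either loaf may go in either lane. Do not ram the loaves against the stops, leave everything else where it is, and let go of the loaves.

Things in the scene. Friction and masses are not known exactly. Their poses are not given: they have to be found in the camera images.
- tray: Fixed sloped tray of pale wood with two side-by-side lanes, on metal legs. Origin on the table, straight below the middle of the upper (robot-side) edge of its floor. x points level, the way the slope runs down (away from the robot); y left, z up. Floor surface: 150 mm above the origin at the upper edge, falling 22 degrees along x, 280 mm long along the slope, its upper end open.
- lane_l (a point): Upper end of the left lane: centre of the lane's width, on the floor surface at the upper edge (33 mm to the tray's +y from its middle); axes as the tray's. Each lane is 60 mm wide between low walls 10 mm high and 6 mm thick. Loaves do not slide by themselves, they need a push (below 2 N).
- lane_r (a point): The same for the right lane (33 mm to the tray's -y from its middle).
- bars (a point): Middle of the underside of the first of three metal cross bars over the lanes (18 mm square, 250 mm long along the tray's y): 121 mm down the slope and 115 mm from the floor, square to it. The others are 187 and 255 mm down the slope at the same height over it. 18 mm posts carry the first and last bar at 116 mm to either side of the middle, joined by side rails at bar height.
- stop_l (a joint): How far the blue sprung stop of the left lane is pushed in along the slope, m: 0 free, 0.008 fully in, at a hard end. Weak spring (0.5 N): a loaf pushed home stays. Plate 50 mm wide, square to the slope, 4 to 38 mm above the floor. It is clamped at a new place each time: its free face is 211 to 236 mm down the slope from the upper edge; where is not reported, it must be seen or felt.
- stop_r (a joint): The same for the right (-y) lane, clamped independently of the left one.
- loaf_a_center (a point): Centre of the golden-yellow cheese loaf, a block 90 mm long (its x), 52 mm wide (its y), 42 mm high (its z), about 220 g. It lies flat on the wooden board at the start.
- loaf_b_center (a point): Centre of the pale-cream cheese loaf: same size and axes as the other one.
- board: Fixed wooden board, 340 mm (x) by 240 mm (y), 12 mm thick, on the table; origin at the centre of its underside. The two loaves lie on it, one towards its near end and one towards its far end, and a round orange cheese wheel (80 mm across, 38 mm high) near its right (-y) edge that stays there.
- wheel: Orange cheese wheel on the board, a bystander; origin at the centre of its underside.
- brush: Brush lying on the table left of the tray, a bystander.
- brine_jar: Glass jar, 64 mm across, 100 mm high, left of the tray, a bystander.
- steel_cup: Steel cup, 72 mm across, 70 mm high, left of the tray, a bystander.
- small_wheel: Pale round cheese, 68 mm across, 30 mm high, on the table right of the board, a bystander.
- wax_block: Red wax block, 80 x 50 x 30 mm, on the table right of the board, a bystander.
Things that resemble listed ones, but are neither listed nor needed, are in the scene too. Leave any purple look-alike of the part that bears loaf_a_center alone. What is shaped like the part that bears loaf_b_center but purple or turquoise is not meant.

How it is judged:
At the end, for the whole second after the job is handed in: Both sprung stops are pushed in by at least 5.5 of their 8 mm; both loaves rest on the tray floor, flat on the slope (tilt 17 to 27 degrees) and lengthwise in line with the lanes within 10 degrees, their centres more than 140 mm from the tray's upper edge (measured level), at rest (value of joint each of stop_l, stop_r above 0.0055 m and contact force between each of loaf_a, loaf_b and tray above 0.3 N and angle between loaf_a_center's own z axis and vertical between 0.3 and 0.47 rad and angle between loaf_b_center's own z axis and vertical between 0.3 and 0.47 rad and angle between the y axis of each of loaf_a_center, loaf_b_center and the y axis of tray, either way round below 0.18 rad and x of each of loaf_a_center, loaf_b_center in the frame of tray above 0.14 m and linear speed of each of loaf_a, loaf_b below 0.02 m/s); the robot touches nothing.
It fails at once if a loaf is rammed against a stop (over 40 N) (contact force between any of loaf_a, loaf_b and stop_l above 40 N or contact force between any of loaf_a, loaf_b and stop_r above 40 N).
It fails at once if a bystander is moved by more than 30 mm (distance of any of wheel, brush, brine_jar, steel_cup, small_wheel, wax_block from where it was at the start of the episode above 0.03 m).
It also fails if it takes over 72 s, if anything falls off the work surface, if the arm or the gripper's body presses on something with over 40 N, if the wrist force passes 120 N, or if a joint passes its speed limit or range.

ROBOT

A 6-joint arm with a two-finger parallel gripper is mounted at the origin on the work surface. World frame = base frame: x ahead of the robot, y to its left, z up, the work surface at z = 0. Lengths are in m, angles in rad, forces in N, time in s.
With the tool pointing down it reaches from about 0.25 to 0.725 m from the base axis. Payload 4 kg.
Tool frame: the origin (TCP) lies on the centre line of the jaws, within the pads' length; the fingertips stand 19 mm ahead of it and the grasp point (between the pads) is the TCP; z points along the fingers, y is the direction in which the jaws open and shut (so a half turn about z gives the same grasp; the last joint's range is limited). The gripper opens to 85 mm and grips with 20 to 120 N. Pads are 22 mm wide; open, the fingers measure 114 mm over their backs; the gripper's body (76 mm by 85 mm) begins 54 mm behind the grasp point. The pads swing forward as they close: fully open they stand 13 mm farther back than shut.
Start: joints at [-1.124, 0.241, 0.005, 1.335, 0, 1.571], TCP at [0.216, -0.451, 0.217] pointing down, gripper open.
Joint ranges: [-2.72, 2.72], [-1.05, 1.87], [-1.09, 1.28], [-1.99, 2.15], [-1.42, 1.44], [-3.14, 3.14]. Speed limits (rad/s): [2.79, 2.79, 3.14, 3.14, 3.14, 3.14].

INTERFACE

Orientations are given as a unit quaternion [x, y, z, w].
In Python, from workcell import bot gives the robot as it stands. The module is installed in compiled form; this text tells all that it offers.
- The arm moves only by the shell command python3 -m handwheel 'ROWS' [OPENING]. ROWS is JSON, a list of rows, each an object of numbers: "dx", "dy", "dz": the shift along the tool's x, y, z as a fraction of full scale; "ax", "ay", "az": the turn, a rotation vector about the tool's x, y, z as a fraction of full scale. In form: [{"dx": .., "dy": .., "dz": .., "ax": .., "ay": .., "az": ..}, ...]. A call has 1 to 12 rows; each row shifts and turns the commanded pose from where the row before left it, along the tool's axes as they then stand; what a row does not reach is not made up. Full scale, the value 1, is 2.5 cm for a shift and 0.15 rad for a turn. A row lasts 1/10 s, in which the tool goes at most 50 mm and 8.59 degrees, less where a joint would pass 70% of its speed; a pose out of reach is approached as far as the arm can. A call with a number of a shift or a turn outside -1 to 1 is refused whole. A call with a gripper value outside its range is refused whole. OPENING is the gripper's target within -1 to 1 (fully open at 1, half-way at 0, shut at -1), set as the call begins (- or left out, the last holds). The fingers move at their own pace and stop on an object; the grip force is fixed at half the most. Time passes only in rows, so rows that do not move let the fingers close. It gives the time, the measured TCP pose, the force and the opening at its end, in the units of the state.
- bot.get_obs(): the state, without advancing time (a new reading comes with each control period).
- bot.camera(name): name is "side" or "top"; returns a dict with "img" (400x640x3 uint8, red, green, blue), "intrinsics" (3x3 intrinsics, pixels), "eye" and "rotation" of the camera in the world. Camera axes: x right, y down, z forward; pixel columns grow to the right and rows downward; lengths in m; the calibration is good to about 2 mm. A picture is of the moment at which its call begins. There is no depth.
- bot.job_done(): hands the job in, once; it reports no verdict.
Trained networks look in a picture, given as the dict that the camera call returned (one of the last four; its "shot" number tells which), for a name from the list of things; names that differ only in an ending like _2 or _b are one class to them, and where a whole thing is asked for, a point or a joint stands for the part that bears it (a point fixed in the world has none). Each returns a list of dicts, best first, with "confidence" (0 to 1); they miss things now and then, are a little off and sometimes report something else, mostly with a low value. They report only what shows in the picture. A call takes as long as a camera call. They do not tell look-alikes from the thing itself.
- bot.trace(thing, picture): "region" (400x640 bool, what is visible of it) and "rect" ([centre column, centre row, width, height] in pixels, round what is visible of it).
The state is a dict: "clock": time; "joint_pos": joint angles; "joint_vel": joint speeds; "tau": joint torques, N m; "eef_pos": TCP position; "tool_rot": TCP orientation; "ft_force": force on the tool from outside, world axes, zero at the start; "ft_torque": the same for the moment, N m; "grip_width": finger opening in m.
Only numpy, scipy, OpenCV 4.12 (cv2) and the standard library are available. Lean on these libraries where they do the work, as an engineer would, in place of code of your own. Each camera call takes 0.05 s, during which the arm holds its last target.

## Working session

There is one attempt and no reset: what is moved stays moved. The work goes in short steps, Python scripts to look and compute and a shell command to move; the robot and the scene stay as the last step left them, time stands still between calls to the robot, and variables do not carry over. Pictures are saved under pics/ and viewed, and the job is handed in when it is done.

```bash
mkdir -p pics
cat > h.py <<'E'
import numpy as np, cv2
from workcell import bot
def save(p,n,crop=None,s=1):
    im=p['img'][:,:,::-1].copy()
    if crop: x0,y0,x1,y1=crop; im=im[y0:y1,x0:x1]
    if s!=1: im=cv2.resize(im,None,fx=s,fy=s,interpolation=cv2.INTER_CUBIC)
    cv2.imwrite('pics/'+n,im)
def ray(p,u,v):
    K=np.array(p['intrinsics']);R=np.array(p['rotation'])
    return np.array(p['eye']), R@np.linalg.inv(K)@np.array([u,v,1.])
def onz(p,u,v,z):
    e,d=ray(p,u,v); return e+d*(z-e[2])/d[2]
def proj(p,X):
    K=np.array(p['intrinsics']);R=np.array(p['rotation'])
    c=(np.atleast_2d(X)-np.array(p['eye']))@R
    q=c@K.T; return q[:,:2]/q[:,2:]
E
python3 - <<'E'
from h import *
o=bot.get_obs();print(o['clock'],o['eef_pos'],o['tool_rot'],o['grip_width'])
for n in('top','side'):
    p=bot.camera(n);save(p,n+'0.png')
    print(n,p['eye'],np.round(p['rotation'],3).tolist(),np.round(p['intrinsics'],1).tolist())
    for t in('tray','loaf_a_center','loaf_b_center','board','stop_l','stop_r'):
        for r in bot.trace(t,p): print(t,round(r['confidence'],2),np.round(r['rect'],1))
E
```

```text
0.0 [ 0.21574371 -0.45033037  0.21572999] [ 9.75151260e-01  2.21537712e-01 -2.26873701e-04 -1.00552262e-03] 0.08530615373671414
top [0.27778705 0.00310426 1.66121236] [0.714, -0.694, 0.067, -0.056] [[466.3, 0.0, 318.9], [0.0, 466.3, 201.4], [0.0, 0.0, 1.0]]
tray 0.6 [268.7 191.4  85.4 101.1]
loaf_a_center 0.72 [414.4 293.4  29.9  24.1]
loaf_a_center 0.61 [355.  231.2  16.4  27.1]
loaf_a_center 0.61 [368.7 286.5  32.   18.8]
loaf_b_center 0.85 [391.1 137.5  20.2  27.4]
loaf_b_center 0.81 [363.3 182.9  21.   29.2]
loaf_b_center 0.63 [433.1 165.2  28.2  28.9]
board 0.59 [370.1 210.1  78.9 100.2]
board 0.36 [267.1 191.7  85.9 102. ]
stop_l 0.59 [279.  175.    8.7   7.2]
stop_l 0.39 [353.9 232.   15.5  24.6]
stop_l 0.34 [181.  212.6  23.2  20.9]
stop_r 0.59 [279.  175.    8.7   7.2]
stop_r 0.39 [353.9 232.   15.5  24.6]
stop_r 0.34 [181.  212.6  23.2  20.9]
side [0.02225975 0.83223502 1.0891313 ] [-0.243, 0.886, -0.381, 0.103] [[418.6, 0.0, 317.3], [0.0, 418.6, 202.8], [0.0, 0.0, 1.0]]
tray 0.88 [269.  237.1 116.3 109.9]
loaf_a_center 0.75 [350.4 211.3  29.6  22. ]
loaf_a_center 0.69 [424.2 202.6  26.3  22.8]
loaf_a_center 0.64 [404.8 223.6  20.9  28.1]
loaf_b_center 0.67 [313.2 191.1  28.3  22.3]
loaf_b_center 0.58 [291.5 163.9  25.3  18.7]
loaf_b_center 0.54 [327.3 151.7  16.4  19.6]
board 0.91 [340.9 201.7  98.5  73.5]
stop_l 0.5 [230.7 341.2  26.2  34.7]
stop_l 0.21 [270.9 238.7 118.5 110.6]
stop_r 0.5 [230.7 341.2  26.2  34.7]
stop_r 0.21 [270.9 238.7 118.5 110.6]
```

```bash
python3 - <<'E'
s=open('h.py').read()
s=s.replace("R=np.array(p['rotation'])","R=Rot.from_quat(p['rotation']).as_matrix()").replace("from workcell","from scipy.spatial.transform import Rotation as Rot\nfrom workcell")
open('h.py','w').write(s)
E
python3 - <<'E'
from h import *
p=bot.camera('top');save(p,'t1.png',(170,100,490,320),2.5)
print(Rot.from_quat(p['rotation']).as_matrix().round(2))
p=bot.camera('side');save(p,'s1.png',(190,110,510,350),2.5)
print(Rot.from_quat(p['rotation']).as_matrix().round(2))
E
```

```text
[[ 0.03 -0.98  0.17]
 [-1.   -0.03 -0.01]
 [ 0.02 -0.17 -0.98]]
[[-0.86 -0.35  0.37]
 [-0.51  0.59 -0.63]
 [ 0.   -0.73 -0.69]]
```

View pics/t1.png

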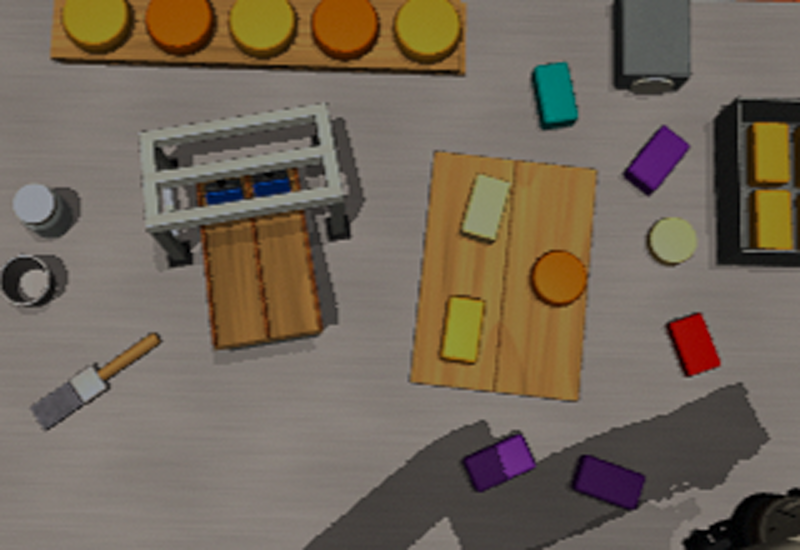

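View pics/s1.png

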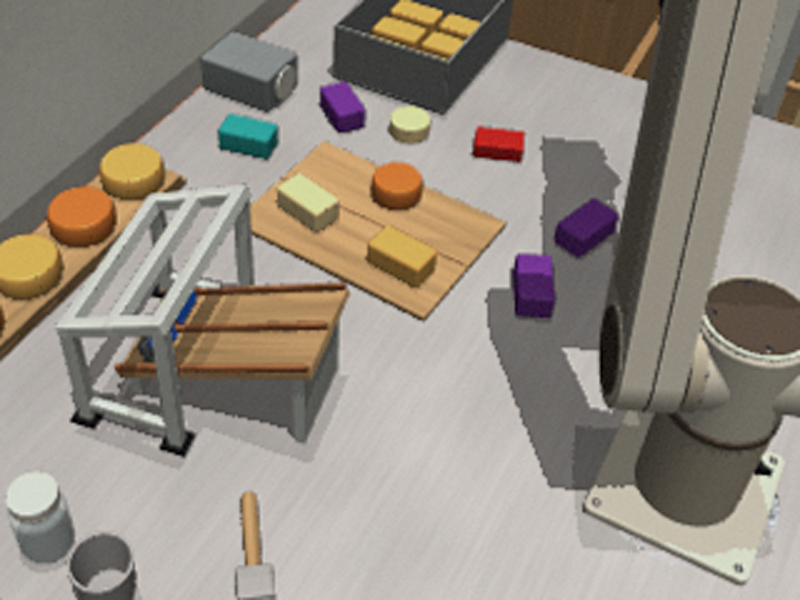

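Run:
```python
from h import *
from scipy.optimize import minimize
from scipy.spatial import ConvexHull
P={n:bot.camera(n) for n in('top','side')}
save(P['top'],'t2.png',(220,135,320,245),5.4)
save(P['side'],'s2.png',(210,180,335,295),5)
save(P['top'],'t3.png',(330,155,420,265),5.4)
guess={'loaf_a_center':{'top':(355,231),'side':(350,211)},'loaf_b_center':{'top':(363,183),'side':(313,191)}}
for n,g in guess.items():
    reg={}
    for c,p in P.items():
        rs=[r for r in bot.trace(n,p) if np.hypot(*(np.array(r['rect'][:2])-g[c]))<6]
        print(n,c,[(round(r['confidence'],2),np.round(r['rect'],1),r['region'].sum()) for r in rs])
        if rs: reg[c]=rs[0]['region']
    def mask(p,q):
        x,y,a=q;pts=[]
        for sx in(-45,45):
            for sy in(-26,26):
                for z in(.012,.054):
                    pts.append([x+(sx*np.cos(a)-sy*np.sin(a))/1e3,y+(sx*np.sin(a)+sy*np.cos(a))/1e3,z])
        uv=proj(p,pts);h=cv2.convexHull(uv.astype(np.float32))
        m=np.zeros((1600,2560),np.uint8);cv2.fillConvexPoly(m,np.round((h+.5)*4).astype(np.int32),1)
        return cv2.resize(m.astype(np.float32),(640,400),interpolation=cv2.INTER_AREA)
    def cost(q): return sum(np.abs(mask(P[c],q)-reg[c]).sum() for c in reg)
    x0=onz(P['top'],*g['top'],.054)
    best=min((minimize(cost,[x0[0],x0[1],a],method='Nelder-Mead',options=dict(initial_simplex=np.array([[x0[0],x0[1],a],[x0[0]+.01,x0[1],a],[x0[0],x0[1]+.01,a],[x0[0],x0[1],a+.3]]))) for a in(-.6,-.3,0,.3)),key=lambda r:r.fun)
    print(n,best.x.round(4),best.fun)
    for c in reg:
        q=best.x.copy(); print(c,minimize(lambda q:np.abs(mask(P[c],q)-reg[c]).sum(),q,method='Nelder-Mead',options=dict(initial_simplex=np.array([q,q+[.008,0,0],q+[0,.008,0],q+[0,0,.2]]))).x.round(4))
```

```text
loaf_a_center top [(0.89, array([353.9, 231.9,  13.2,  21.6]), np.int64(386))]
loaf_a_center side [(0.94, array([350.4, 212.1,  23.7,  24.4]), np.int64(397))]
loaf_a_center [ 0.4612 -0.1458 -0.1766] 153.8125
top [ 0.4612 -0.1458 -0.1766]
side [ 0.4639 -0.1509 -0.0303]
loaf_b_center top [(0.65, array([364.3, 183.4,  21.8,  31.9]), np.int64(354))]
loaf_b_center side [(0.76, array([313.9, 190. ,  23.1,  21.4]), np.int64(371))]
loaf_b_center [ 0.6365 -0.1765 -0.3326] 129.5625
top [ 0.6355 -0.1754 -0.3109]
side [ 0.6379 -0.1792 -0.3703]
```

View pics/t2.png

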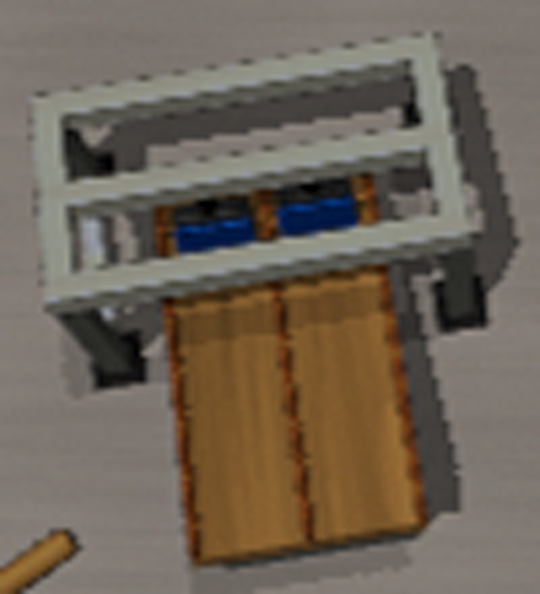

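View pics/s2.png

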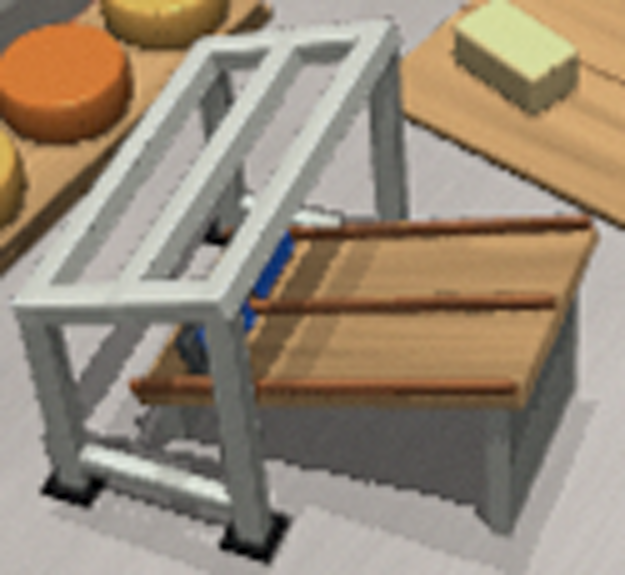

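View pics/t3.png

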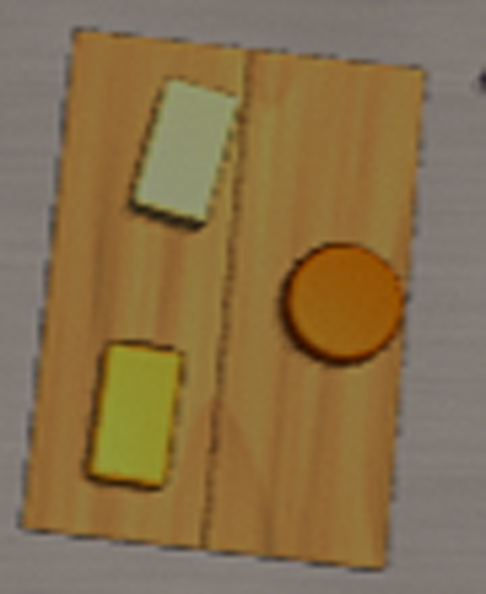

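```bash
cat > tray.py <<'E'
from h import *
c,s_=np.cos(np.radians(22)),np.sin(np.radians(22))
def TP(q,s,y,n):
    # tray pose q=(x,y,yaw): along slope s, lateral y, normal n
    lx=s*c+n*s_; lz=.150-s*s_+n*c
    return np.array([q[0]+lx*np.cos(q[2])-y*np.sin(q[2]),q[1]+lx*np.sin(q[2])+y*np.cos(q[2]),lz])
E
python3 - <<'E'
from tray import *
from scipy.optimize import least_squares
P={n:bot.camera(n) for n in('top','side')}
t=lambda u,v:(u/5.4+220-.5+.5/5.4,v/5.4+135-.5+.5/5.4)
s=lambda u,v:(u/5+210-.4,v/5+180-.4)
obs=[('top',t(195,565),(0,.069,-.0)),('top',t(427,525),(0,-.069,0.)),('top',t(47,307),(.112,.125,.115)),('top',t(475,237),(.112,-.125,.115)),
('top',t(33,98),(.264,.125,.133)),('top',t(433,35),(.264,-.125,.133)),
('side',s(597,222),(0,-.069,.010)),('side',s(520,382),(0,.069,.010)),('side',s(556,298),(0,0,.010)),
('side',s(18,297),(.264,.125,.133)),('side',s(220,300),(.112,.125,.133)),('side',s(203,38),(.264,-.125,.133)),('side',s(390,18),(.112,-.125,.133))]
f=lambda q:np.concatenate([(proj(P[n],TP(q,*X))[0]-uv) for n,uv,X in obs])
r=least_squares(f,[.45,.1,0],loss='soft_l1');print(r.x.round(4));print(f(r.x).reshape(-1,2).round(1).tolist())
for n in P:
    g=[k for k in range(len(obs)) if obs[k][0]==n]
    print(n,least_squares(lambda q:f(q).reshape(-1,2)[g].ravel(),r.x).x.round(4))
def loaf(cs):
    t3=lambda u,v:(u/5.4+330-.4,v/5.4+155-.4)
    W=np.array([onz(P['top'],*t3(*k),.054)[:2] for k in cs]);m=W.mean(0)
    d=(W[0]+W[1]-W[2]-W[3])/2; w=(W[0]+W[3]-W[1]-W[2])/2
    print('loaf',m.round(4),np.hypot(*d).round(4),np.hypot(*w).round(4),np.arctan2(d[1],d[0]).round(3),np.arctan2(-w[0],w[1]).round(3))
loaf([(107,343),(181,350),(161,487),(92,475)])
loaf([(170,78),(240,97),(206,220),(137,204)])
# overlay
im=P['top']['img'][:,:,::-1].copy();
for nm,p in P.items():
    im=cv2.resize(p['img'][:,:,::-1],None,fx=4,fy=4,interpolation=cv2.INTER_CUBIC)
    def L(a,b,col):
        x=proj(p,[TP(r.x,*a),TP(r.x,*b)]);x=np.round((x+.5)*4).astype(int);cv2.line(im,tuple(map(int,x[0])),tuple(map(int,x[1])),col,1)
    for y in(-.069,-.063,-.003,.003,.063,.069): L((0,y,0.01),(.28,y,0.01),(0,255,0))
    for ss in(.112,.130,.178,.196,.246,.264): L((ss,-.125,.133),(ss,.125,.133),(0,0,255))
    x0,y0=(220,130) if nm=='top' else (205,175)
    cv2.imwrite(f'pics/ov_{nm}.png',im[y0*4:(y0+125)*4,x0*4:(x0+135)*4])
E
```

```text
[0.4282 0.1146 0.193 ]
[[0.3, -0.1], [-0.6, 0.4], [1.0, 2.7], [0.1, 3.1], [-0.3, 0.2], [0.8, 0.1], [-1.2, -1.1], [-1.1, -0.1], [-0.3, -0.4], [-1.7, 1.4], [-0.0, 0.1], [-0.4, -0.4], [1.0, -0.1]]
top [0.4318 0.115  0.1966]
side [0.4265 0.1145 0.1892]
loaf [ 0.4609 -0.146 ] 0.0876 0.0463 -0.116 -0.104
loaf [ 0.6353 -0.1785] 0.0866 0.0468 -0.247 -0.223
```

```bash
python3 -c "
import cv2,numpy as np
a=cv2.imread('pics/ov_top.png');b=cv2.imread('pics/ov_side.png')
cv2.imwrite('pics/ov.png',cv2.resize(np.hstack([a,b]),(800,int(800*500/1080))))"
```

```text
(no output)
```

View pics/ov.png

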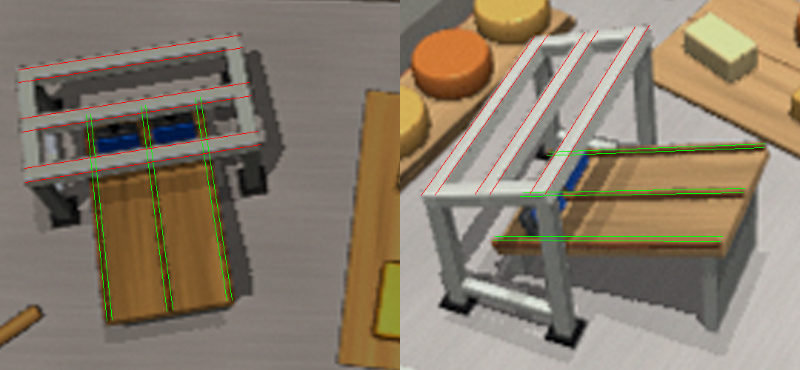

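```bash
python3 -m handwheel '[{"az":0.5},{"az":0.5}]' 1
cat > d.py <<'E'
import sys
from tray import *
TR=(.4285,.1146,.193)
def Rdown(yaw,tilt=0):
    # tool x at yaw (pointing forward/away), tool z down, tilted so z leans forward by tilt
    return Rot.from_matrix(np.column_stack([[np.cos(yaw),np.sin(yaw),0],[np.sin(yaw),-np.cos(yaw),0],[0,0,-1]]))*Rot.from_rotvec([0,tilt,0])
def go(pos,R):
    o=bot.get_obs();R0=Rot.from_quat(o['tool_rot']);p=np.array(o['eef_pos'])
    print('at',p.round(4),'q',np.round(o['joint_pos'],2),'F',np.round(o['ft_force'],1),'w',round(o['grip_width'],4),'t',round(o['clock'],2))
    for nm,S in(('R',R),('Rflip',R*Rot.from_rotvec([0,0,np.pi]))):
        print(nm,'turn units',((R0.inv()*S).as_rotvec()/.15).round(2))
    print('shift units in present tool axes',(R0.inv().apply(pos-p)/.025).round(2),' after turn R',(R.inv().apply(pos-p)/.025).round(2),'flip',((R*Rot.from_rotvec([0,0,np.pi])).inv().apply(pos-p)/.025).round(2))
E
python3 - <<'E'
from d import *
go(np.array([.461,-.146,.12]),Rdown(-.115))
E
```

```text
at [ 0.216  -0.4509  0.2166] q [-1.12  0.24  0.    1.34  0.    1.57] F [0.4 0.8 0.4] w 0.0851 t 1.2
R turn units [-0.   -0.    3.75]
Rflip turn units [  0.   -0.  -17.2]
shift units in present tool axes [14.11 -6.76  3.86]  after turn R [  8.33 -13.24   3.86] flip [-8.33 13.24  3.86]invalid input
```

```bash
python3 -m handwheel '[{"dx":0,"dy":0,"dz":0,"ax":0,"ay":0,"az":0.5},{"dx":0,"dy":0,"dz":0,"ax":0,"ay":0,"az":0.5}]' 1
python3 - <<'E'
from d import *
go(np.array([.461,-.146,.12]),Rdown(-.115))
E
```

```text
clock: 1.4
eef_pos: [0.216, -0.4509, 0.2166]
tool_rot: [0.989, 0.146, -0.0, 0.0]
ft_force: [0.2, 0.6, -0.9]
grip_width: 0.0855
at [ 0.216  -0.4509  0.2166] q [-1.12  0.24  0.01  1.34 -0.    1.72] F [ 0.2  0.6 -0.9] w 0.0855 t 1.4
R turn units [0.   0.   2.73]
Rflip turn units [ -0.     0.   -18.22]
shift units in present tool axes [12.91 -8.84  3.86]  after turn R [  8.33 -13.24   3.87] flip [-8.33 13.24  3.87]
```

```bash
python3 -m handwheel '[{"dx":0,"dy":0,"dz":0,"ax":0,"ay":0,"az":-1},{"dx":0,"dy":0,"dz":0,"ax":0,"ay":0,"az":-1},{"dx":0,"dy":0,"dz":0,"ax":0,"ay":0,"az":-1},{"dx":0,"dy":0,"dz":0,"ax":0,"ay":0,"az":-1},{"dx":0,"dy":0,"dz":0,"ax":0,"ay":0,"az":-1},{"dx":0,"dy":0,"dz":0,"ax":0,"ay":0,"az":-1},{"dx":0,"dy":0,"dz":0,"ax":0,"ay":0,"az":-1},{"dx":0,"dy":0,"dz":0,"ax":0,"ay":0,"az":-1},{"dx":0,"dy":0,"dz":0,"ax":0,"ay":0,"az":-1},{"dx":0,"dy":0,"dz":0,"ax":0,"ay":0,"az":-1},{"dx":0,"dy":0,"dz":0,"ax":0,"ay":0,"az":-1},{"dx":0,"dy":0,"dz":0,"ax":0,"ay":0,"az":-1}]' 1
python3 -m handwheel '[{"dx":0,"dy":0,"dz":0,"ax":0,"ay":0,"az":-1},{"dx":0,"dy":0,"dz":0,"ax":0,"ay":0,"az":-1},{"dx":0,"dy":0,"dz":0,"ax":0,"ay":0,"az":-1},{"dx":0,"dy":0,"dz":0,"ax":0,"ay":0,"az":-1},{"dx":0,"dy":0,"dz":0,"ax":0,"ay":0,"az":-1},{"dx":0,"dy":0,"dz":0,"ax":0,"ay":0,"az":-1},{"dx":0,"dy":0,"dz":0,"ax":0,"ay":0,"az":-0.2}]' 1
python3 - <<'E'
from d import *
go(np.array([.461,-.146,.12]),Rdown(-.115))
E
```

```text
clock: 2.6
eef_pos: [0.216, -0.4509, 0.2166]
tool_rot: [0.496, 0.868, 0.0, -0.0]
ft_force: [0.8, 0.8, -0.4]
grip_width: 0.0855
clock: 3.3
eef_pos: [0.216, -0.4509, 0.2166]
tool_rot: [0.057, 0.998, 0.0, -0.0]
ft_force: [-0.7, 0.1, -0.4]
grip_width: 0.0853
at [ 0.216  -0.4509  0.2166] q [-1.12  0.24  0.    1.34 -0.   -1.01] F [-0.7  0.1 -0.4] w 0.0853 t 3.3
R turn units [  0.     0.   -20.93]
Rflip turn units [ 0.   -0.    0.01]
shift units in present tool axes [-8.35 13.23  3.86]  after turn R [  8.33 -13.24   3.86] flip [-8.33 13.24  3.86]
```

```bash
python3 -m handwheel '[{"dx":-0.6,"dy":0.95,"dz":0.2,"ax":0,"ay":0,"az":0},{"dx":-0.6,"dy":0.95,"dz":0.2,"ax":0,"ay":0,"az":0},{"dx":-0.6,"dy":0.95,"dz":0.2,"ax":0,"ay":0,"az":0},{"dx":-0.6,"dy":0.95,"dz":0.2,"ax":0,"ay":0,"az":0},{"dx":-0.6,"dy":0.95,"dz":0.2,"ax":0,"ay":0,"az":0},{"dx":-0.6,"dy":0.95,"dz":0.2,"ax":0,"ay":0,"az":0},{"dx":-0.6,"dy":0.95,"dz":0.2,"ax":0,"ay":0,"az":0},{"dx":-0.6,"dy":0.95,"dz":0.2,"ax":0,"ay":0,"az":0},{"dx":-0.6,"dy":0.95,"dz":0.2,"ax":0,"ay":0,"az":0},{"dx":-0.6,"dy":0.95,"dz":0.2,"ax":0,"ay":0,"az":0},{"dx":-0.6,"dy":0.95,"dz":0.2,"ax":0,"ay":0,"az":0},{"dx":-0.6,"dy":0.95,"dz":0.2,"ax":0,"ay":0,"az":0}]'
python3 - <<'E'
from d import *
go(np.array([.461,-.146,.12]),Rdown(-.115))
E
```

```text
clock: 4.5
eef_pos: [0.4282, -0.1875, 0.1565]
tool_rot: [0.059, 0.998, -0.0, 0.0]
ft_force: [0.8, -0.2, -0.5]
grip_width: 0.0853
at [ 0.4282 -0.1875  0.1565] q [-0.41  0.21 -0.19  1.17 -0.   -0.3 ] F [ 0.8 -0.2 -0.5] w 0.0853 t 4.5
R turn units [ 0.    0.   20.93]
Rflip turn units [-0.    0.   -0.02]
shift units in present tool axes [-1.11  1.8   1.46]  after turn R [ 1.11 -1.8   1.46] flip [-1.11  1.8   1.46]
```

```bash
python3 -m handwheel '[{"dx":-0.55,"dy":0.9,"dz":0.7,"ax":0,"ay":0,"az":0},{"dx":-0.55,"dy":0.9,"dz":0.7,"ax":0,"ay":0,"az":0},{"dx":0,"dy":0,"dz":0,"ax":0,"ay":0,"az":0}]'
python3 - <<'E'
from d import *
go(np.array([.461,-.146,.045]),Rdown(-.115))
p=bot.camera('top');save(p,'t4.png',(300,140,440,260),5)
p=bot.camera('side');save(p,'s4.png',(290,100,440,240),4)
E
```

```text
clock: 4.8
eef_pos: [0.4599, -0.1443, 0.1194]
tool_rot: [0.056, 0.998, 0.001, -0.002]
ft_force: [-0.6, -0.9, 0.1]
grip_width: 0.0854
at [ 0.4599 -0.1443  0.1194] q [-0.3   0.28 -0.21  1.09  0.   -0.19] F [-0.6 -0.9  0.1] w 0.0854 t 4.8
R turn units [ 4.000e-02  2.000e-02 -2.093e+01]
Rflip turn units [ 0.01 -0.02  0.01]
shift units in present tool axes [-0.06 -0.07  2.98]  after turn R [0.05 0.06 2.98] flip [-0.05 -0.06  2.98]
```

View pics/s4.png

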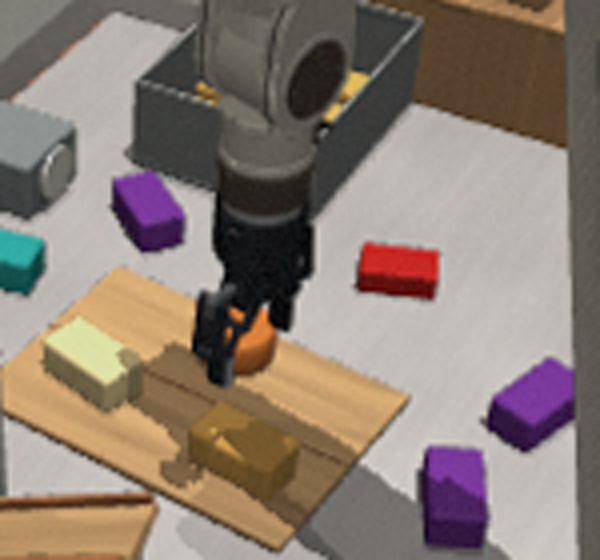

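View pics/t4.png

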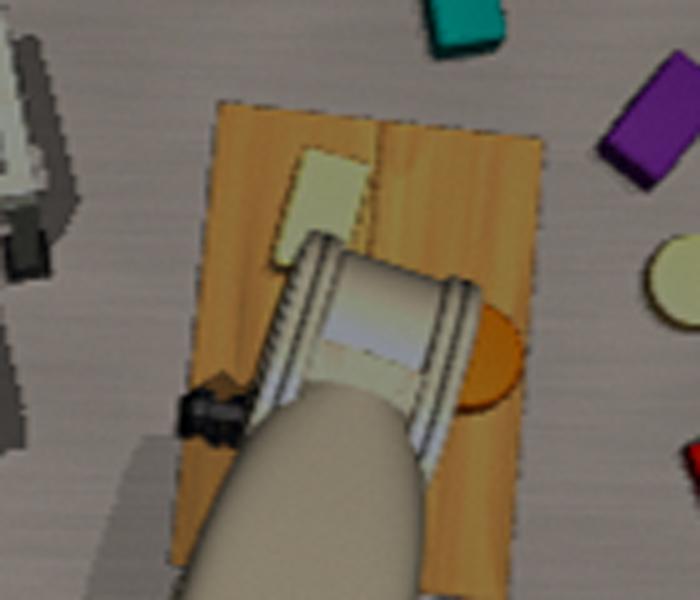

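The side crop shows the golden loaf alone on the board under the gripper at (245,445). The purple look-alikes at (455,500) and (530,400) are off the board, so this is the right one. Next I go down and grip.

```bash
python3 -m handwheel '[{"dx":-0.05,"dy":-0.05,"dz":0.75,"ax":0,"ay":0,"az":0},{"dx":0,"dy":0,"dz":0.75,"ax":0,"ay":0,"az":0},{"dx":0,"dy":0,"dz":0.75,"ax":0,"ay":0,"az":0},{"dx":0,"dy":0,"dz":0.7,"ax":0,"ay":0,"az":0},{"dx":0,"dy":0,"dz":0,"ax":0,"ay":0,"az":0}]'
python3 -m handwheel '[{"dx":0,"dy":0,"dz":0,"ax":0,"ay":0,"az":0},{"dx":0,"dy":0,"dz":0,"ax":0,"ay":0,"az":0},{"dx":0,"dy":0,"dz":0,"ax":0,"ay":0,"az":0},{"dx":0,"dy":0,"dz":0,"ax":0,"ay":0,"az":0},{"dx":0,"dy":0,"dz":0,"ax":0,"ay":0,"az":0},{"dx":0,"dy":0,"dz":0,"ax":0,"ay":0,"az":0}]' -1
python3 -m handwheel '[{"dx":0,"dy":0,"dz":-0.7,"ax":0,"ay":0,"az":0},{"dx":0,"dy":0,"dz":-1,"ax":0,"ay":0,"az":0},{"dx":0,"dy":0,"dz":-1,"ax":0,"ay":0,"az":0},{"dx":0,"dy":0,"dz":-1,"ax":0,"ay":0,"az":0},{"dx":0,"dy":0,"dz":-1,"ax":0,"ay":0,"az":0},{"dx":0,"dy":0,"dz":-1,"ax":0,"ay":0,"az":0},{"dx":0,"dy":0,"dz":-1,"ax":0,"ay":0,"az":0},{"dx":0,"dy":0,"dz":-0.5,"ax":0,"ay":0,"az":0}]'
python3 - <<'E'
from d import *
tp=TP(TR,.052,-.033,.075)
print(tp);go(tp,Rdown(TR[2],0))
# tool z normal to slope => leans back
for t in(.384,-.384):
  print(t,Rdown(TR[2],t).as_matrix()[:,2].round(2))
p=bot.camera('side');save(p,'s5.png',(240,60,440,240),4)
E
```

```text
clock: 5.4
eef_pos: [0.459, -0.1488, 0.0467]
tool_rot: [0.059, 0.998, 0.0, -0.002]
ft_force: [-1.3, -0.3, -0.2]
grip_width: 0.0854
clock: 6.0
eef_pos: [0.4612, -0.1482, 0.0481]
tool_rot: [0.057, 0.998, -0.0, 0.0]
ft_force: [0.1, -1.0, 0.5]
grip_width: 0.0003
clock: 6.8
eef_pos: [0.462, -0.1485, 0.2303]
tool_rot: [0.057, 0.998, -0.0, 0.002]
ft_force: [-0.4, -0.2, -0.5]
grip_width: -0.0001
[0.50972178 0.09684909 0.20005925]
at [ 0.462  -0.1485  0.2303] q [-0.31  0.2  -0.01  1.36 -0.   -0.2 ] F [-0.4 -0.2 -0.5] w -0.0001 t 6.8
R turn units [3.000e-02 1.000e-02 1.889e+01]
Rflip turn units [-0.01  0.02 -2.05]
shift units in present tool axes [-0.77  9.97  1.21]  after turn R [ 3.76 -9.26  1.21] flip [-3.76  9.26  1.21]
0.384 [ 0.37  0.07 -0.93]
-0.384 [-0.37 -0.07 -0.93]
```

View pics/s5.png

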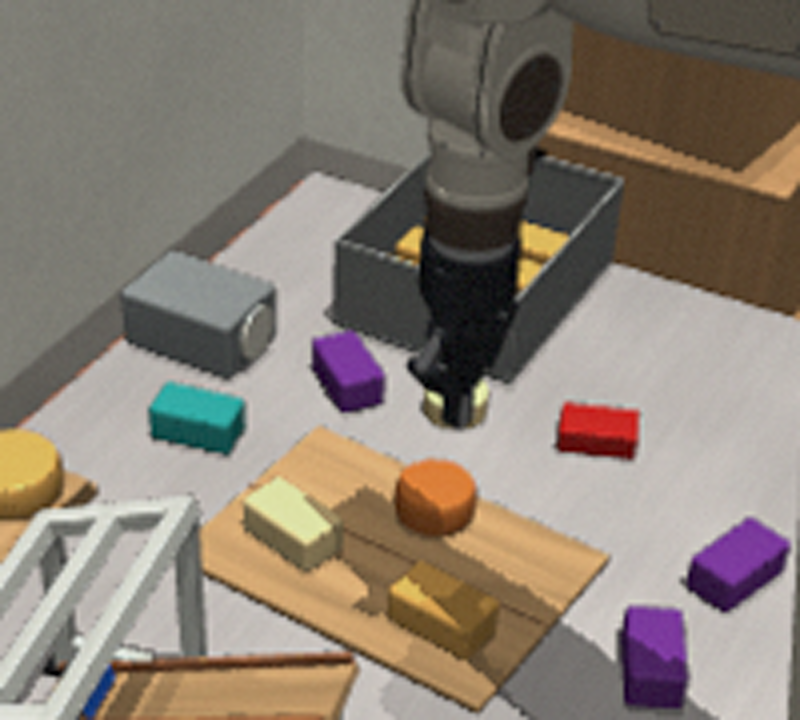

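Run:
```python
from d import *
p=bot.camera('side')
a=np.array([.46,-.1443,.1194])
def px(X,o,s): return ((proj(p,X)+.5-np.array(o))*s).round(0).tolist()
print('s4 exp. tips', px([a+[0.005,.049,-.006],a+[-.005,-.049,-.006]],(290,100),4))
b=np.array([.462,-.1485,.2303])
print('s5 exp closed tip',px([b+[0,0,-.019],b],(240,60),4))
print('s5 loaf top ctr',px([[.461,-.146,.054]],(240,60),4))
for r in bot.trace('loaf_a_center',p): print(round(r['confidence'],2),np.round(r['rect'],1))
save(p,'s6.png',(320,120,400,240),6)
p=bot.camera('top');save(p,'t6.png',(300,140,440,260),5)
```

```text
s4 exp. tips [[215.0, 417.0], [278.0, 355.0]]
s5 exp closed tip [[454.0, 454.0], [456.0, 436.0]]
s5 loaf top ctr [[443.0, 593.0]]
0.96 [350.7 214.3  26.4  23.2]
0.94 [425.1 202.2  24.7  18.8]
0.64 [403.9 223.8  19.8  27.3]
0.48 [313.9 189.8  28.4  24.1]
0.43 [350.4 183.4  18.   16.4]
```

View pics/s6.png

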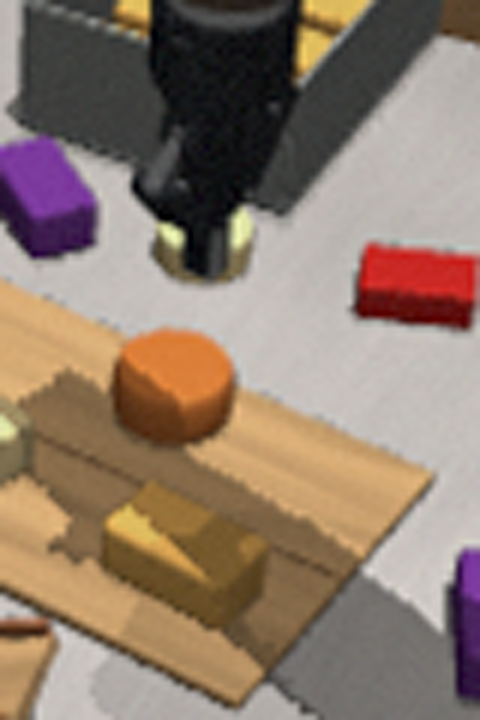

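View pics/t6.png

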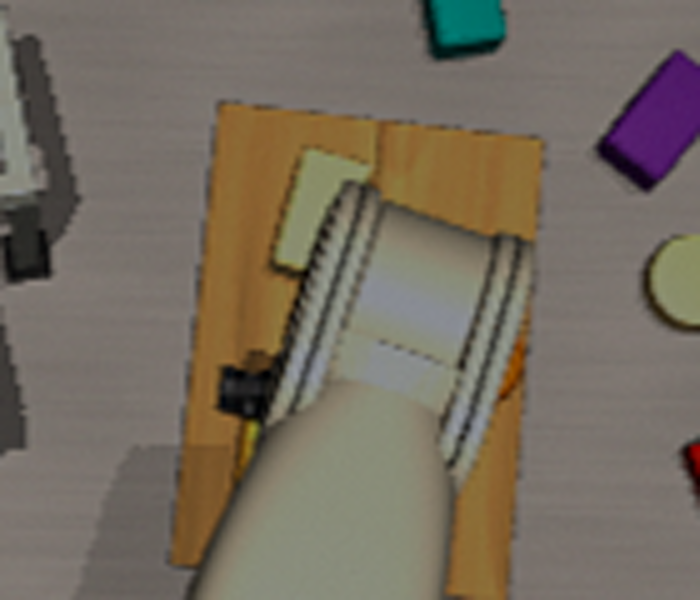

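Run:
```python
from d import *
p=bot.camera('side')
e,d=ray(p,354.2,165.4)
for z in (.2,.211,.22,.23,.24,.25,.26): print(z,(e+d*(z-e[2])/d[2]).round(4))
o=bot.get_obs();print(o['eef_pos'],o['joint_pos'])
# board size check from top
t=bot.camera('top')
W=[onz(t,u/5.4+330-.4,v/5.4+155-.4,.012) for u,v in((75,30),(427,68),(385,570),(22,527))]
W=np.array(W);print(W.round(3),np.linalg.norm(np.roll(W,1,0)-W,axis=1).round(3))
e,d=ray(t,342.6,222.6)
for z in (.1,.12,.14,.16): print(z,(e+d*(z-e[2])/d[2]).round(4))
```

```text
0.2 [ 0.4828 -0.1997  0.2   ]
0.211 [ 0.4771 -0.1869  0.211 ]
0.22 [ 0.4725 -0.1765  0.22  ]
0.23 [ 0.4673 -0.1649  0.23  ]
0.24 [ 0.4621 -0.1533  0.24  ]
0.25 [ 0.4569 -0.1417  0.25  ]
0.26 [ 0.4517 -0.13    0.26  ]
[ 0.46053599 -0.14801598  0.22688765] [-3.10990303e-01  2.05366476e-01 -1.34320756e-02  1.35358002e+00
  2.81060879e-05 -1.96267128e-01]
[[ 0.725 -0.106  0.012]
 [ 0.706 -0.344  0.012]
 [ 0.368 -0.314  0.012]
 [ 0.389 -0.077  0.012]] [0.337 0.239 0.34  0.239]
0.1 [ 0.4836 -0.1006  0.1   ]
0.12 [ 0.4809 -0.0993  0.12  ]
0.14 [ 0.4783 -0.098   0.14  ]
0.16 [ 0.4757 -0.0966  0.16  ]
```

```bash
python3 -m handwheel '[{"dx":0,"dy":-0.1,"dz":1,"ax":0,"ay":0,"az":0},{"dx":0,"dy":0,"dz":1,"ax":0,"ay":0,"az":0},{"dx":0,"dy":0,"dz":1,"ax":0,"ay":0,"az":0},{"dx":0,"dy":0,"dz":1,"ax":0,"ay":0,"az":0},{"dx":0,"dy":0,"dz":1,"ax":0,"ay":0,"az":0},{"dx":0,"dy":0,"dz":1,"ax":0,"ay":0,"az":0},{"dx":0,"dy":0,"dz":1,"ax":0,"ay":0,"az":0},{"dx":0,"dy":0,"dz":0,"ax":0,"ay":0,"az":0},{"dx":0,"dy":0,"dz":0,"ax":0,"ay":0,"az":0}]' 1
python3 - <<'E'
from d import *
go(np.array([.461,-.146,.015]),Rdown(-.115))
p=bot.camera('side');save(p,'s7.png',(320,150,400,240),6)
def px(X,o,s): return ((proj(p,X)+.5-np.array(o))*s).round(0).tolist()
a=np.array(bot.get_obs()['eef_pos']);print(px([a+[0.00,.049,z] for z in(-.006,.01,.024,.034)],(320,150),6))
E
```

```text
clock: 8.0
eef_pos: [0.4599, -0.1504, 0.0522]
tool_rot: [0.057, 0.998, 0.0, -0.001]
ft_force: [0.4, 0.9, -0.5]
grip_width: 0.0854
at [ 0.4599 -0.1504  0.0522] q [-0.32  0.35 -0.3   0.92 -0.   -0.2 ] F [ 0.4  0.9 -0.5] w 0.0854 t 8.0
R turn units [ 3.000e-02  1.000e-02 -2.094e+01]
Rflip turn units [ 0.   -0.02  0.  ]
shift units in present tool axes [-0.03  0.18  1.49]  after turn R [ 0.02 -0.18  1.49] flip [-0.02  0.18  1.49]
[[149.0, 404.0], [150.0, 384.0], [151.0, 367.0], [152.0, 355.0]]
```

View pics/s7.png

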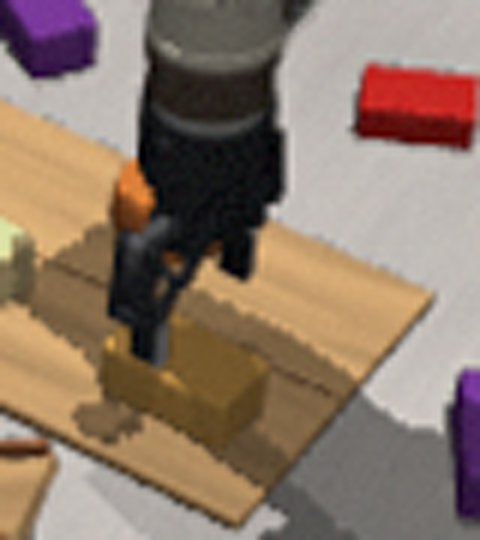

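```bash
python3 -m handwheel '[{"dx":0,"dy":0.15,"dz":0.5,"ax":0,"ay":0,"az":0},{"dx":0,"dy":0,"dz":0.5,"ax":0,"ay":0,"az":0},{"dx":0,"dy":0,"dz":0.5,"ax":0,"ay":0,"az":0},{"dx":0,"dy":0,"dz":0,"ax":0,"ay":0,"az":0}]'
python3 -m handwheel '[{"dx":0,"dy":0,"dz":0,"ax":0,"ay":0,"az":0},{"dx":0,"dy":0,"dz":0,"ax":0,"ay":0,"az":0},{"dx":0,"dy":0,"dz":0,"ax":0,"ay":0,"az":0},{"dx":0,"dy":0,"dz":0,"ax":0,"ay":0,"az":0},{"dx":0,"dy":0,"dz":0,"ax":0,"ay":0,"az":0}]' -1
```

```text
clock: 8.45
eef_pos: [0.4611, -0.147, 0.0155]
tool_rot: [0.057, 0.998, 0.0, -0.0]
ft_force: [0.4, -0.2, -0.5]
grip_width: 0.0853
clock: 8.95
eef_pos: [0.4625, -0.1477, 0.0169]
tool_rot: [0.057, 0.998, -0.001, 0.001]
ft_force: [-0.3, 0.1, 5.8]
grip_width: 0.0512
```

```bash
python3 -m handwheel '[{"dx":0,"dy":0,"dz":-0.5,"ax":0,"ay":0,"az":0},{"dx":0,"dy":0,"dz":-1,"ax":0,"ay":0,"az":0},{"dx":0,"dy":0,"dz":-1,"ax":0,"ay":0,"az":0},{"dx":0,"dy":0,"dz":-1,"ax":0,"ay":0,"az":0},{"dx":0,"dy":0,"dz":-1,"ax":0,"ay":0,"az":0},{"dx":0,"dy":0,"dz":-1,"ax":0,"ay":0,"az":0},{"dx":0,"dy":0,"dz":-1,"ax":0,"ay":0,"az":0},{"dx":0,"dy":0,"dz":-1,"ax":0,"ay":0,"az":-1},{"dx":0,"dy":0,"dz":0,"ax":0,"ay":0,"az":-1},{"dx":0,"dy":0,"dz":0,"ax":0,"ay":0,"az":-0.05}]'
python3 - <<'E'
from d import *
tp=TP(TR,.052,-.033,.085)
print(tp);go(tp,Rdown(TR[2],-.384))
p=bot.camera('side');save(p,'s8.png',(250,60,420,240),4)
E
```

```text
clock: 9.95
eef_pos: [0.4614, -0.147, 0.2036]
tool_rot: [-0.096, 0.995, -0.0, 0.001]
ft_force: [0.2, 0.6, -3.5]
grip_width: 0.0507
[0.51339829 0.0975676  0.20933108]
at [ 0.4614 -0.147   0.2036] q [-0.31  0.21 -0.06  1.29  0.   -0.5 ] F [ 0.2  0.6 -3.5] w 0.0507 t 9.95
R turn units [4.010e+00 1.000e-02 2.055e+01]
Rflip turn units [-0.    2.57 -0.  ]
shift units in present tool axes [-3.92  9.2  -0.23]  after turn R [ 3.55 -9.2  -1.68] flip [-3.55  9.2  -1.68]
```

View pics/s8.png

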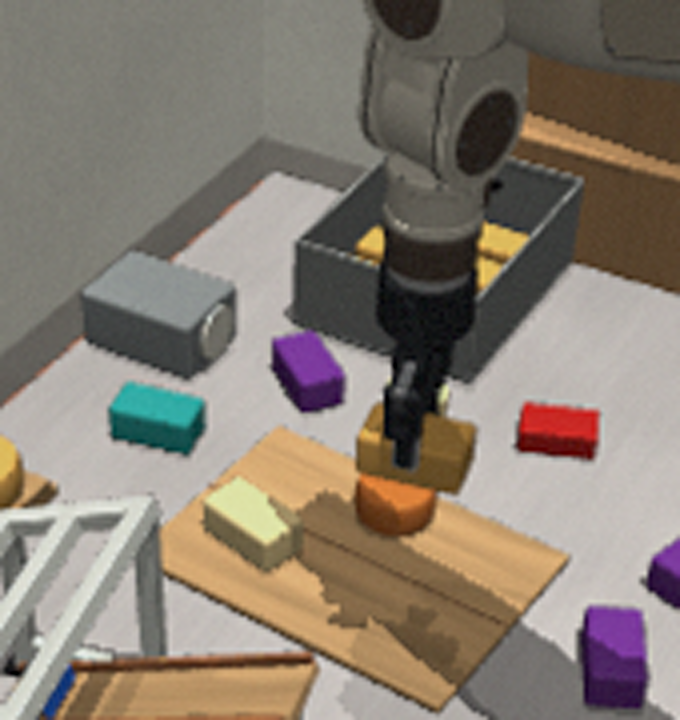

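```bash
python3 -m handwheel '[{"dx":0,"dy":0.9,"dz":0,"ax":0,"ay":0.85,"az":0},{"dx":0,"dy":0.9,"dz":0,"ax":0,"ay":0.86,"az":0},{"dx":0,"dy":0.9,"dz":0,"ax":0,"ay":0.86,"az":0},{"dx":0,"dy":0.95,"dz":0,"ax":0,"ay":0,"az":0},{"dx":0,"dy":0.95,"dz":0,"ax":0,"ay":0,"az":0},{"dx":0,"dy":0.95,"dz":0,"ax":0,"ay":0,"az":0},{"dx":0,"dy":0.95,"dz":0,"ax":0,"ay":0,"az":0},{"dx":0,"dy":0.9,"dz":0,"ax":0,"ay":0,"az":0},{"dx":0,"dy":0.9,"dz":0,"ax":0,"ay":0,"az":0},{"dx":0,"dy":0.9,"dz":0,"ax":0,"ay":0,"az":0},{"dx":0,"dy":0,"dz":0,"ax":0,"ay":0,"az":0}]'
python3 - <<'E'
from d import *
tp=TP(TR,.052,-.033,.085)
go(tp,Rdown(TR[2],-.384))
p=bot.camera('side');save(p,'s9.png',(200,100,360,260),4)
p=bot.camera('top');save(p,'t9.png',(220,130,340,260),4)
E
```

```text
clock: 11.1
eef_pos: [0.4164, 0.0808, 0.2019]
tool_rot: [-0.095, 0.977, -0.019, -0.191]
ft_force: [-0.2, 0.4, -2.1]
grip_width: 0.0508
at [0.4164 0.0808 0.2019] q [ 0.19  0.43  0.15  1.68 -0.   -0.  ] F [-0.2  0.4 -2.1] w 0.0508 t 11.1
R turn units [  0.03  -0.   -20.94]
Rflip turn units [-0.   -0.02  0.  ]
shift units in present tool axes [-3.53 -0.09 -1.76]  after turn R [ 3.54  0.09 -1.75] flip [-3.54 -0.09 -1.75]
```

View pics/s9.png

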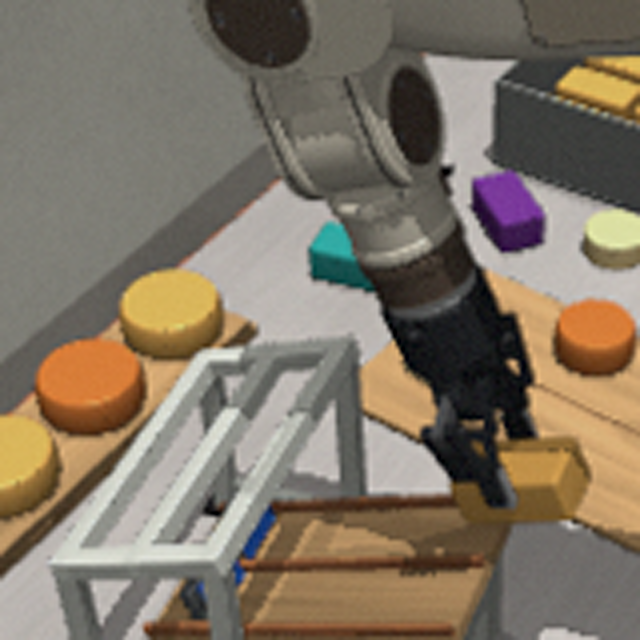

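View pics/t9.png

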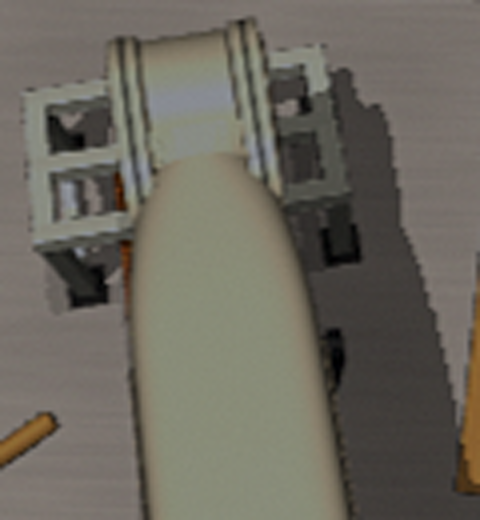

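Run:
```python
from d import *
p=bot.camera('side');o=bot.get_obs()
T=np.array(o['eef_pos']);R=Rot.from_quat(o['tool_rot']);tz=R.apply([0,0,1])
im=cv2.resize(p['img'][:,:,::-1],None,fx=6,fy=6,interpolation=cv2.INTER_CUBIC)
for C,col in((T-.017*tz,(0,255,0)),(T+[0,0,.03]+.013*tz,(255,0,255))):
    B=np.array([[sx*.045,sy*.026,sz*.021] for sx in(-1,1) for sy in(-1,1) for sz in(-1,1)])
    u=np.round((proj(p,C+R.apply(B))+.5)*6).astype(int)
    for i in range(8):
        for j in range(i):
            if bin(i^j).count('1')==1: cv2.line(im,tuple(map(int,u[i])),tuple(map(int,u[j])),col,1)
cv2.imwrite('pics/s10.png',im[190*6:250*6,290*6:360*6])
```

```text
(no output)
```

View pics/s10.png

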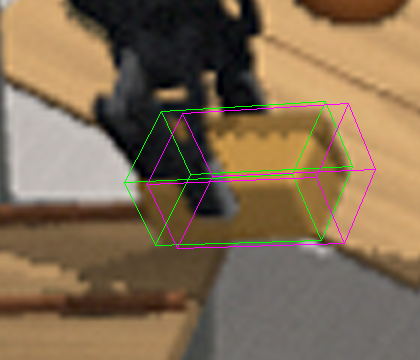

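Run:
```python
from d import *
for n in(.040,.004): go(TP(TR,.050,-.033,n),Rdown(TR[2],-.384))
```

```text
at [0.417  0.0784 0.2023] q [ 0.19  0.43  0.15  1.68 -0.   -0.  ] F [-1.2 -0.  -2.7] w 0.0506 t 11.25
R turn units [-0.03  0.   20.93]
Rflip turn units [-0.   -0.02 -0.01]
shift units in present tool axes [-3.46  0.02  0.06]  after turn R [ 3.46 -0.01  0.07] flip [-3.46  0.01  0.07]
at [0.417  0.0784 0.2023] q [ 0.19  0.43  0.15  1.68 -0.   -0.  ] F [-1.2 -0.  -2.7] w 0.0506 t 11.25
R turn units [-0.03  0.   20.93]
Rflip turn units [-0.   -0.02 -0.01]
shift units in present tool axes [-3.46  0.02  1.5 ]  after turn R [ 3.46 -0.01  1.51] flip [-3.46  0.01  1.51]
```

```bash
python3 -m handwheel '[{"dx":-0.7,"dy":0,"dz":0,"ax":0,"ay":0,"az":0},{"dx":-0.7,"dy":0,"dz":0,"ax":0,"ay":0,"az":0},{"dx":-0.7,"dy":0,"dz":0,"ax":0,"ay":0,"az":0},{"dx":-0.7,"dy":0,"dz":0,"ax":0,"ay":0,"az":0},{"dx":-0.66,"dy":0,"dz":0.4,"ax":0,"ay":0,"az":0},{"dx":0,"dy":0,"dz":0.4,"ax":0,"ay":0,"az":0},{"dx":0,"dy":0,"dz":0,"ax":0,"ay":0,"az":0}]'
python3 - <<'E'
from d import *
go(TP(TR,.050,-.033,.004),Rdown(TR[2],-.384))
p=bot.camera('side');o=bot.get_obs()
T=np.array(o['eef_pos']);R=Rot.from_quat(o['tool_rot']);tz=R.apply([0,0,1])
im=cv2.resize(p['img'][:,:,::-1],None,fx=6,fy=6,interpolation=cv2.INTER_CUBIC)
C=T-.017*tz
B=np.array([[sx*.045,sy*.026,sz*.021] for sx in(-1,1) for sy in(-1,1) for sz in(-1,1)])
u=np.round((proj(p,C+R.apply(B))+.5)*6).astype(int)
for i in range(8):
        for j in range(i):
            if bin(i^j).count('1')==1: cv2.line(im,tuple(map(int,u[i])),tuple(map(int,u[j])),(0,255,0),1)
cv2.imwrite('pics/s11.png',im[180*6:275*6,230*6:340*6])
E
```

```text
clock: 11.95
eef_pos: [0.4868, 0.0915, 0.1501]
tool_rot: [-0.093, 0.977, -0.019, -0.193]
ft_force: [-0.5, -0.6, -2.0]
grip_width: 0.0507
at [0.4868 0.0915 0.1501] q [ 0.19  0.6   0.3   1.66 -0.   -0.  ] F [-0.5 -0.6 -2. ] w 0.0507 t 11.95
R turn units [-7.000e-02 -1.000e-02  2.093e+01]
Rflip turn units [ 0.   -0.04 -0.01]
shift units in present tool axes [-0.05  0.03  0.63]  after turn R [ 0.04 -0.03  0.63] flip [-0.04  0.03  0.63]
```

View pics/s11.png

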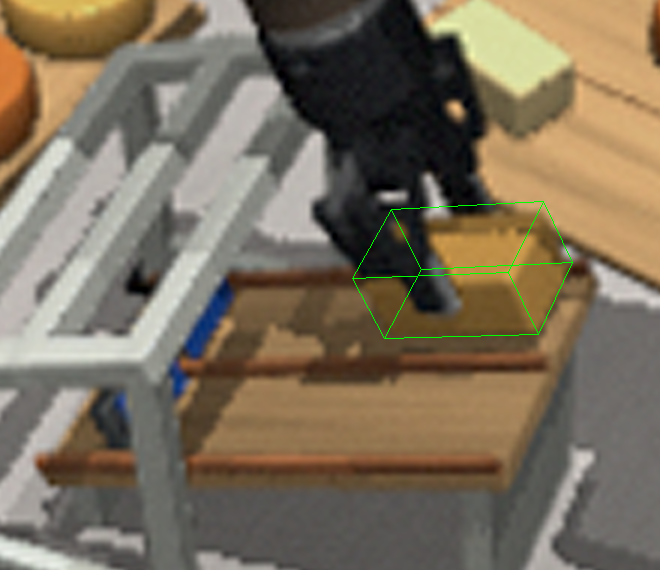

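```bash
python3 -m handwheel '[{"dx":0,"dy":0,"dz":0.25,"ax":0,"ay":0,"az":0},{"dx":0,"dy":0,"dz":0.2,"ax":0,"ay":0,"az":0},{"dx":0,"dy":0,"dz":0,"ax":0,"ay":0,"az":0}]'; for i in 1; do python3 -m handwheel '[{"dx":0,"dy":0,"dz":0.1,"ax":0,"ay":0,"az":0},{"dx":0,"dy":0,"dz":0,"ax":0,"ay":0,"az":0}]';done
python3 - <<'E'
from d import *
go(TP(TR,.050,-.033,.004),Rdown(TR[2],-.384))
E
```

```text
clock: 12.3
eef_pos: [0.4835, 0.0917, 0.1413]
tool_rot: [-0.094, 0.977, -0.018, -0.191]
ft_force: [1.4, -0.1, -2.6]
grip_width: 0.0506
clock: 12.5
eef_pos: [0.4832, 0.0917, 0.1391]
tool_rot: [-0.094, 0.977, -0.018, -0.191]
ft_force: [0.4, -0.3, -3.3]
grip_width: 0.051
at [0.4832 0.0917 0.1391] q [ 0.19  0.6   0.26  1.62 -0.   -0.  ] F [ 0.4 -0.3 -3.3] w 0.051 t 12.5
R turn units [-2.000e-02 -0.000e+00  2.094e+01]
Rflip turn units [ 0.   -0.01 -0.  ]
shift units in present tool axes [-0.01 -0.    0.17]  after turn R [0.01 0.   0.17] flip [-0.01 -0.    0.17]
```

```bash
python3 -m handwheel '[{"dx":0,"dy":0,"dz":0.1,"ax":0,"ay":0,"az":0},{"dx":0,"dy":0,"dz":0,"ax":0,"ay":0,"az":0}]';python3 -m handwheel '[{"dx":0,"dy":0,"dz":0.08,"ax":0,"ay":0,"az":0},{"dx":0,"dy":0,"dz":0,"ax":0,"ay":0,"az":0}]'
```

```text
clock: 12.7
eef_pos: [0.4825, 0.0916, 0.1368]
tool_rot: [-0.094, 0.977, -0.018, -0.19]
ft_force: [0.3, 0.0, -2.2]
grip_width: 0.0508
clock: 12.9
eef_pos: [0.4825, 0.0915, 0.1366]
tool_rot: [-0.095, 0.977, -0.018, -0.189]
ft_force: [1.1, 1.2, 5.5]
grip_width: 0.0507
```

```bash
python3 -m handwheel '[{"dx":0,"dy":0,"dz":0,"ax":0,"ay":0,"az":0},{"dx":0,"dy":0,"dz":0,"ax":0,"ay":0,"az":0},{"dx":0,"dy":0,"dz":0,"ax":0,"ay":0,"az":0},{"dx":0,"dy":0,"dz":0,"ax":0,"ay":0,"az":0},{"dx":0,"dy":0,"dz":-0.6,"ax":0,"ay":0,"az":0},{"dx":0,"dy":0,"dz":-0.9,"ax":0,"ay":0,"az":0},{"dx":0,"dy":0,"dz":-0.9,"ax":0,"ay":0,"az":0},{"dx":0,"dy":0,"dz":-0.9,"ax":0,"ay":0,"az":0},{"dx":0.9,"dy":0,"dz":-0.9,"ax":0,"ay":0,"az":0},{"dx":0.9,"dy":0,"dz":0,"ax":0,"ay":0,"az":0},{"dx":0.9,"dy":0,"dz":0,"ax":0,"ay":0,"az":0},{"dx":0.9,"dy":0,"dz":0,"ax":0,"ay":0,"az":0}]' 1
python3 - <<'E'
from d import *
tilt=.66
# push: fingertip at s=.0-.03
go(TP(TR,-.04,-.033,.08),Rdown(TR[2],.66))
p=bot.camera('side');save(p,'s12.png',(210,130,350,280),4.5)
print(Rdown(TR[2],.66).as_matrix()[:,2])
E
```

```text
clock: 14.1
eef_pos: [0.4379, 0.0828, 0.2662]
tool_rot: [-0.094, 0.977, -0.018, -0.191]
ft_force: [-0.1, -0.1, 0.2]
grip_width: 0.0858
at [0.4379 0.0828 0.2662] q [ 0.19  0.45  0.35  1.86 -0.   -0.  ] F [-0.1 -0.1  0.2] w 0.0858 t 14.1
R turn units [-10.46   0.    18.14]
Rflip turn units [-0.   -6.97 -0.  ]
shift units in present tool axes [-0.03  0.    1.16]  after turn R [-0.99 -0.    0.6 ] flip [0.99 0.   0.6 ]
[ 0.60173326  0.1175983  -0.78999223]
```

View pics/s12.png

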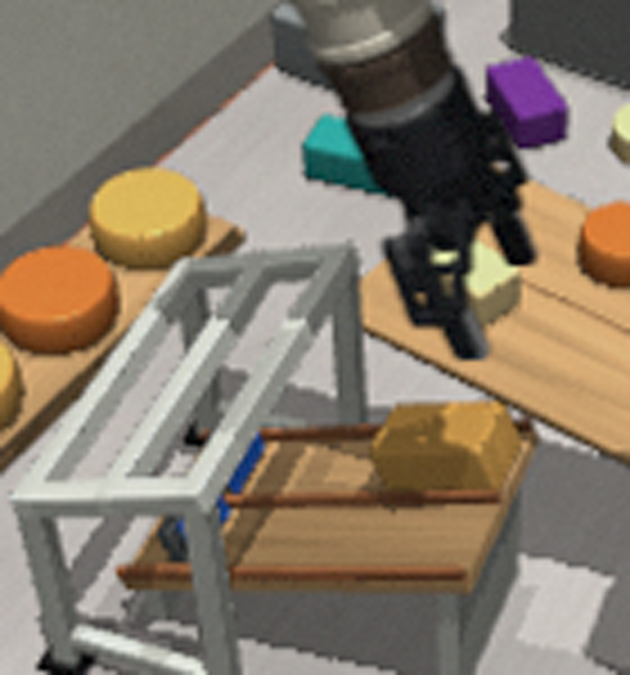

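```bash
python3 -m handwheel '[{"dx":0,"dy":0,"dz":0,"ax":0,"ay":-0.9,"az":0},{"dx":0,"dy":0,"dz":0,"ax":0,"ay":-0.9,"az":0},{"dx":0,"dy":0,"dz":0,"ax":0,"ay":-0.9,"az":0},{"dx":0,"dy":0,"dz":0,"ax":0,"ay":-0.9,"az":0},{"dx":0,"dy":0,"dz":0,"ax":0,"ay":-0.9,"az":0},{"dx":0,"dy":0,"dz":0,"ax":0,"ay":-0.9,"az":0},{"dx":0,"dy":0,"dz":0,"ax":0,"ay":-1,"az":0},{"dx":0,"dy":0,"dz":0,"ax":0,"ay":0,"az":0}]' -1
python3 - <<'E'
from d import *
go(TP(TR,-.031,-.033,.011),Rdown(TR[2],.576))
R=(Rdown(TR[2],.576)*Rot.from_rotvec([0,0,np.pi]))
print('slope dir in flip tool axes',R.inv().apply(TP(TR,1,0,0)-TP(TR,0,0,0)).round(3))
p=bot.camera('side');save(p,'s13.png',(210,100,350,260),4.5)
E
```

```text
clock: 14.95
eef_pos: [0.4277, 0.0809, 0.2551]
tool_rot: [-0.092, 0.957, 0.027, 0.275]
ft_force: [-1.3, -0.5, -1.7]
grip_width: -0.0002
at [0.4277 0.0809 0.2551] q [ 0.18 -0.35 -0.61  0.75  0.01 -0.01] F [-1.3 -0.5 -1.7] w -0.0002 t 14.95
R turn units [-0.17  0.   20.94]
Rflip turn units [-0.   -0.11 -0.  ]
shift units in present tool axes [ 2.36 -0.    2.45]  after turn R [-2.4   0.    2.41] flip [ 2.4  -0.    2.41]
slope dir in flip tool axes [-0.574 -0.     0.819]
```

View pics/s13.png

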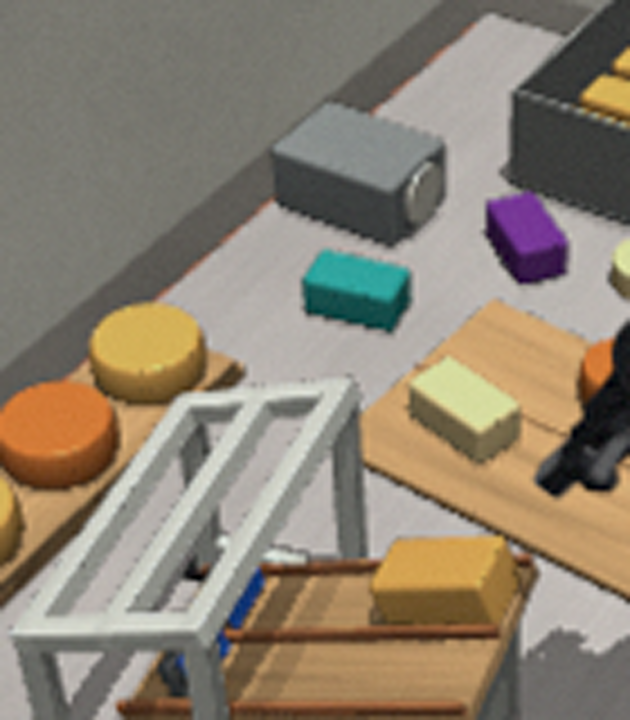

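```bash
python3 -m handwheel '[{"dx":0.48,"dy":0,"dz":0.48,"ax":0,"ay":-0.1,"az":0},{"dx":0.48,"dy":0,"dz":0.48,"ax":0,"ay":0,"az":0},{"dx":0.48,"dy":0,"dz":0.48,"ax":0,"ay":0,"az":0},{"dx":0.48,"dy":0,"dz":0.48,"ax":0,"ay":0,"az":0},{"dx":0.48,"dy":0,"dz":0.48,"ax":0,"ay":0,"az":0},{"dx":0,"dy":0,"dz":0,"ax":0,"ay":0,"az":0}]' -1
python3 - <<'E'
from d import *
go(TP(TR,-.031,-.033,.011),Rdown(TR[2],.576))
p=bot.camera('side');save(p,'s14.png',(210,160,350,290),4.5)
o=bot.get_obs();tz=Rot.from_quat(o['tool_rot']).apply([0,0,1])
print(((proj(p,np.array(o['eef_pos'])-.011*tz)+.5-[210,160])*4.5).round())
E
```

```text
clock: 15.6
eef_pos: [0.4227, 0.0798, 0.1821]
tool_rot: [-0.092, 0.953, 0.028, 0.287]
ft_force: [-0.0, -0.3, -0.4]
grip_width: -0.0
at [0.4227 0.0798 0.1821] q [ 0.18 -0.31 -0.8   0.49  0.01 -0.01] F [-0.  -0.3 -0.4] w -0.0 t 15.6
R turn units [ 0.1   0.   20.94]
Rflip turn units [-0.    0.06 -0.  ]
shift units in present tool axes [0.64 0.   0.07]  after turn R [-0.64 -0.    0.08] flip [0.64 0.   0.08]
[[546. 295.]]
```

View pics/s14.png

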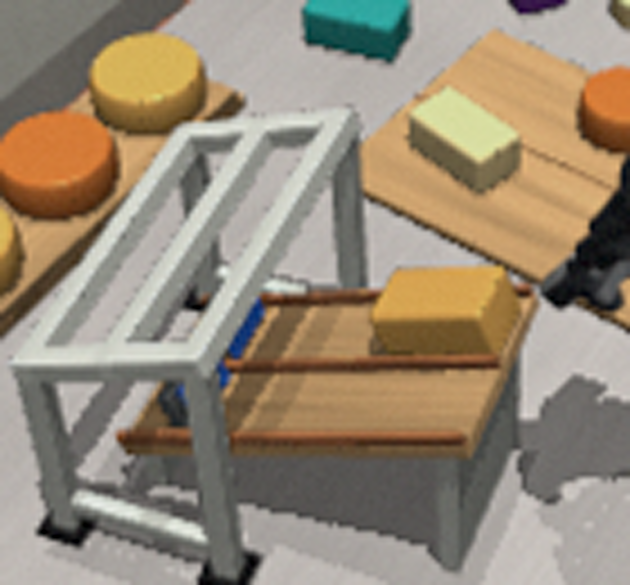

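```bash
python3 -m handwheel '[{"dx":0.32,"dy":0,"dz":0.04,"ax":0,"ay":0.03,"az":0},{"dx":0.32,"dy":0,"dz":0.04,"ax":0,"ay":0,"az":0},{"dx":0,"dy":0,"dz":0,"ax":0,"ay":0,"az":0}]' -1
python3 - <<'E'
from d import *
go(TP(TR,-.031,-.033,.011),Rdown(TR[2],.576))
E
```

```text
clock: 15.95
eef_pos: [0.4092, 0.0772, 0.1717]
tool_rot: [-0.092, 0.953, 0.028, 0.286]
ft_force: [0.1, -0.6, -0.0]
grip_width: 0.0001
at [0.4092 0.0772 0.1717] q [ 0.18 -0.33 -0.84  0.47  0.01 -0.01] F [ 0.1 -0.6 -0. ] w 0.0001 t 15.95
R turn units [ 0.08  0.   20.94]
Rflip turn units [-0.    0.05 -0.  ]
shift units in present tool axes [-0.05  0.    0.03]  after turn R [ 0.05 -0.    0.03] flip [-0.05  0.    0.03]
```

```bash
python3 -m handwheel '[{"dx":-0.23,"dy":0,"dz":0.33,"ax":0,"ay":0,"az":0},{"dx":-0.23,"dy":0,"dz":0.33,"ax":0,"ay":0,"az":0},{"dx":-0.23,"dy":0,"dz":0.33,"ax":0,"ay":0,"az":0},{"dx":-0.12,"dy":0,"dz":0.16,"ax":0,"ay":0,"az":0},{"dx":-0.12,"dy":0,"dz":0.16,"ax":0,"ay":0,"az":0},{"dx":-0.12,"dy":0,"dz":0.16,"ax":0,"ay":0,"az":0},{"dx":-0.12,"dy":0,"dz":0.16,"ax":0,"ay":0,"az":0},{"dx":-0.12,"dy":0,"dz":0.16,"ax":0,"ay":0,"az":0},{"dx":-0.12,"dy":0,"dz":0.16,"ax":0,"ay":0,"az":0},{"dx":-0.12,"dy":0,"dz":0.16,"ax":0,"ay":0,"az":0},{"dx":-0.12,"dy":0,"dz":0.16,"ax":0,"ay":0,"az":0},{"dx":-0.12,"dy":0,"dz":0.16,"ax":0,"ay":0,"az":0}]'
python3 - <<'E'
from d import *
go(TP(TR,.044,-.033,.011),Rdown(TR[2],.576))
p=bot.camera('side');save(p,'s15.png',(210,160,350,290),4.5)
E
```

```text
clock: 17.15
eef_pos: [0.4797, 0.0909, 0.146]
tool_rot: [-0.092, 0.953, 0.028, 0.287]
ft_force: [-0.5, -0.7, -0.6]
grip_width: 0.0002
at [0.4797 0.0909 0.146 ] q [ 0.18 -0.12 -0.78  0.32  0.   -0.01] F [-0.5 -0.7 -0.6] w 0.0002 t 17.15
R turn units [ 0.09  0.   20.94]
Rflip turn units [-0.    0.06 -0.  ]
shift units in present tool axes [0.08 0.   0.06]  after turn R [-0.08 -0.    0.06] flip [0.08 0.   0.06]
```

View pics/s15.png

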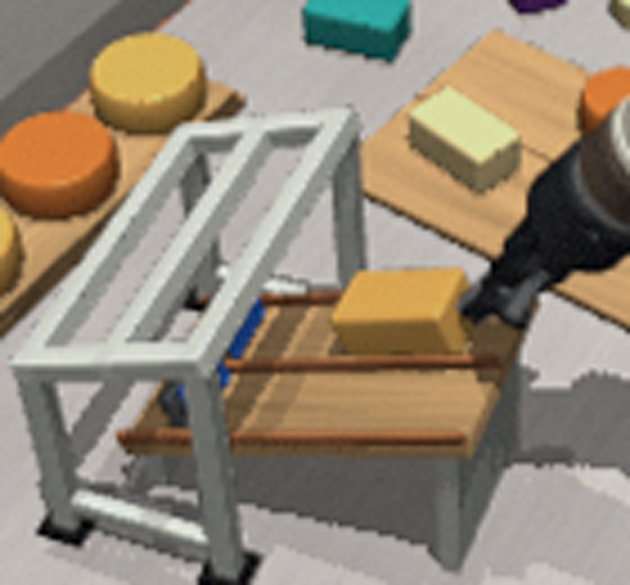

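```bash
python3 -m handwheel '[{"dx":-0.14,"dy":0,"dz":0.23,"ax":0,"ay":0,"az":0},{"dx":-0.14,"dy":0,"dz":0.23,"ax":0,"ay":0,"az":0},{"dx":-0.15,"dy":0,"dz":0.23,"ax":0,"ay":0,"az":0},{"dx":-0.16,"dy":0,"dz":0.23,"ax":0,"ay":0,"az":0},{"dx":-0.16,"dy":0,"dz":0.23,"ax":0,"ay":0,"az":0},{"dx":-0.16,"dy":0,"dz":0.23,"ax":0,"ay":0,"az":0},{"dx":-0.16,"dy":0,"dz":0.23,"ax":0,"ay":0,"az":0},{"dx":-0.16,"dy":0,"dz":0.23,"ax":0,"ay":0,"az":0},{"dx":-0.16,"dy":0,"dz":0.23,"ax":0,"ay":0,"az":0},{"dx":-0.16,"dy":0,"dz":0.23,"ax":0,"ay":0,"az":0}]'
python3 - <<'E'
from d import *
go(TP(TR,.114,-.033,.011),Rdown(TR[2],.576))
p=bot.camera('side');save(p,'s16.png',(210,160,350,290),4.5)
p=bot.camera('top');save(p,'t16.png',(220,130,320,250),5)
E
```

```text
clock: 18.2
eef_pos: [0.5426, 0.1032, 0.1192]
tool_rot: [-0.092, 0.953, 0.028, 0.287]
ft_force: [-0.2, -0.8, 2.6]
grip_width: 0.0001
at [0.5426 0.1032 0.1192] q [ 0.19  0.06 -0.7   0.23  0.   -0.01] F [-0.2 -0.8  2.6] w 0.0001 t 18.2
R turn units [ 0.09  0.   20.94]
Rflip turn units [-0.    0.06 -0.  ]
shift units in present tool axes [0.04 0.   0.06]  after turn R [-0.04 -0.    0.06] flip [0.04 0.   0.06]
```

View pics/s16.png

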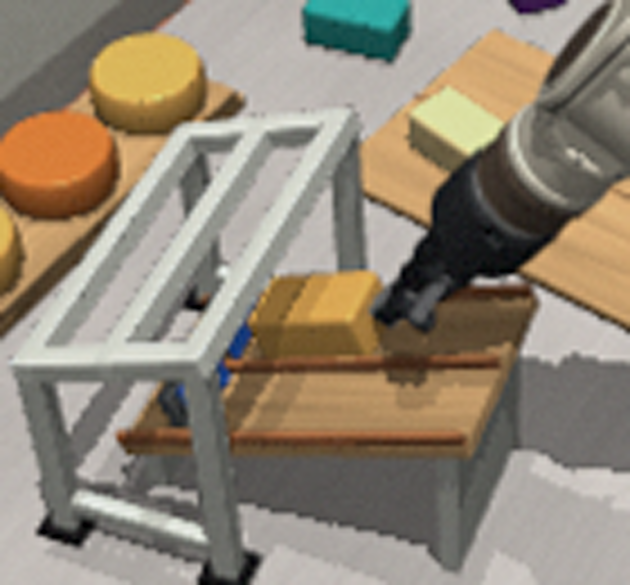

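View pics/t16.png

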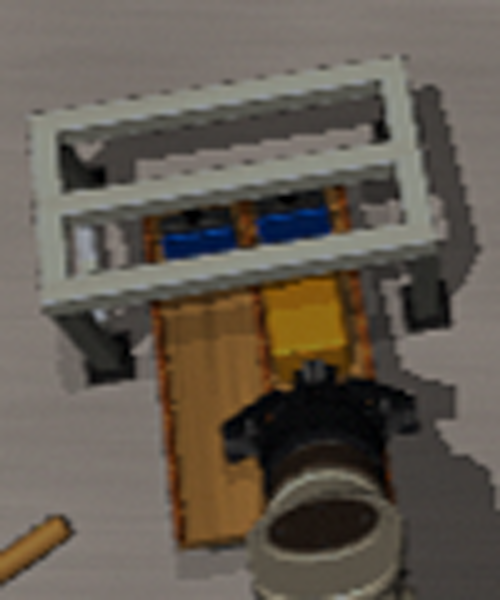

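```bash
python3 -m handwheel '[{"dx":-0.05,"dy":0,"dz":0.08,"ax":0,"ay":0,"az":0},{"dx":-0.05,"dy":0,"dz":0.08,"ax":0,"ay":0,"az":0},{"dx":-0.06,"dy":0,"dz":0.08,"ax":0,"ay":0,"az":0},{"dx":-0.06,"dy":0,"dz":0.08,"ax":0,"ay":0,"az":0}]'
python3 -m handwheel '[{"dx":-0.05,"dy":0,"dz":0.07,"ax":0,"ay":0,"az":0},{"dx":-0.05,"dy":0,"dz":0.07,"ax":0,"ay":0,"az":0},{"dx":-0.05,"dy":0,"dz":0.07,"ax":0,"ay":0,"az":0}]'
python3 - <<'E'
from d import *
go(TP(TR,.133,-.033,.011),Rdown(TR[2],.576))
p=bot.camera('top');save(p,'t17.png',(240,160,300,215),10)
print(bot.get_obs()['tau'])
# expected blue top edge in crop for s
for s in(.205,.211,.218,.225,.236): print(s,((proj(p,[TP(TR,s,-.058,.038),TP(TR,s,-.008,.038),TP(TR,s,-.058,.004),TP(TR,s,.008,.038),TP(TR,s,.058,.038)])+.5-[240,160])*10).round().tolist())
E
```

```text
clock: 18.7
eef_pos: [0.5509, 0.1048, 0.1156]
tool_rot: [-0.092, 0.953, 0.028, 0.287]
ft_force: [-0.9, -0.0, 0.0]
grip_width: 0.0001
clock: 19.0
eef_pos: [0.5571, 0.106, 0.1135]
tool_rot: [-0.092, 0.953, 0.028, 0.287]
ft_force: [-0.3, -0.4, -0.5]
grip_width: -0.0001
at [0.5571 0.106  0.1135] q [ 0.19  0.1  -0.67  0.21  0.   -0.01] F [-0.3 -0.4 -0.5] w -0.0001 t 19.0
R turn units [ 0.09  0.   20.94]
Rflip turn units [-0.    0.06 -0.  ]
shift units in present tool axes [-0.03  0.    0.17]  after turn R [ 0.03 -0.    0.17] flip [-0.03  0.    0.17]
[-1.55484260e-03 -2.85818553e+01  2.27311867e+01 -4.10714060e+00
  9.92993853e-03  3.89862835e-04]
0.205 [[463.0, 156.0], [317.0, 179.0], [473.0, 212.0], [271.0, 186.0], [125.0, 210.0]]
0.211 [[460.0, 142.0], [315.0, 165.0], [471.0, 198.0], [269.0, 172.0], [123.0, 195.0]]
0.218 [[458.0, 125.0], [313.0, 148.0], [468.0, 182.0], [267.0, 156.0], [122.0, 179.0]]
0.225 [[455.0, 109.0], [311.0, 132.0], [466.0, 165.0], [265.0, 139.0], [120.0, 162.0]]
0.236 [[451.0, 83.0], [308.0, 106.0], [462.0, 140.0], [262.0, 113.0], [117.0, 136.0]]
```

View pics/t17.png

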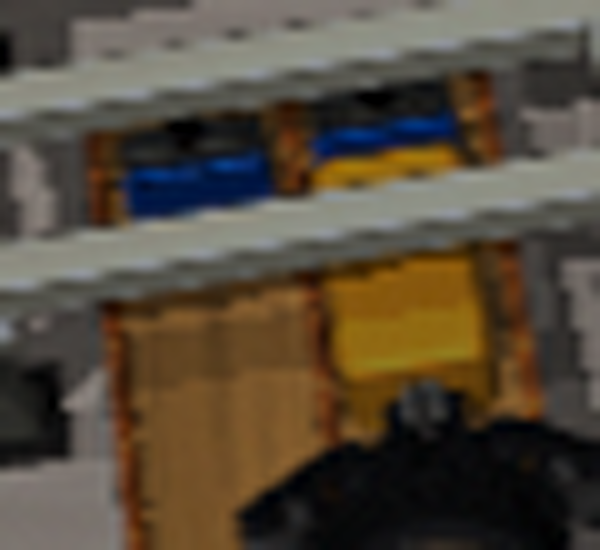

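```bash
M='import'; python3 -m handwheel '[{"dx":-0.025,"dy":0,"dz":0.04,"ax":0,"ay":0,"az":0},{"dx":-0.025,"dy":0,"dz":0.04,"ax":0,"ay":0,"az":0}]'
python3 -m handwheel '[{"dx":-0.025,"dy":0,"dz":0.04,"ax":0,"ay":0,"az":0},{"dx":-0.03,"dy":0,"dz":0.04,"ax":0,"ay":0,"az":0}]'
python3 -m handwheel '[{"dx":-0.025,"dy":0,"dz":0.04,"ax":0,"ay":0,"az":0},{"dx":-0.03,"dy":0,"dz":0.04,"ax":0,"ay":0,"az":0}]'
python3 - <<'E'
from d import *
p=bot.camera('top');save(p,'t18.png',(240,160,300,215),10)
E
```

```text
clock: 19.25
eef_pos: [0.5592, 0.1064, 0.1128]
tool_rot: [-0.092, 0.953, 0.028, 0.287]
ft_force: [-1.2, 0.4, -0.2]
grip_width: 0.0002
clock: 19.45
eef_pos: [0.5614, 0.1069, 0.1119]
tool_rot: [-0.092, 0.953, 0.028, 0.287]
ft_force: [-1.1, 0.6, 1.1]
grip_width: 0.0005
clock: 19.65
eef_pos: [0.5637, 0.1073, 0.111]
tool_rot: [-0.092, 0.953, 0.028, 0.287]
ft_force: [-0.8, -0.1, 1.4]
grip_width: -0.0003
```

View pics/t18.png

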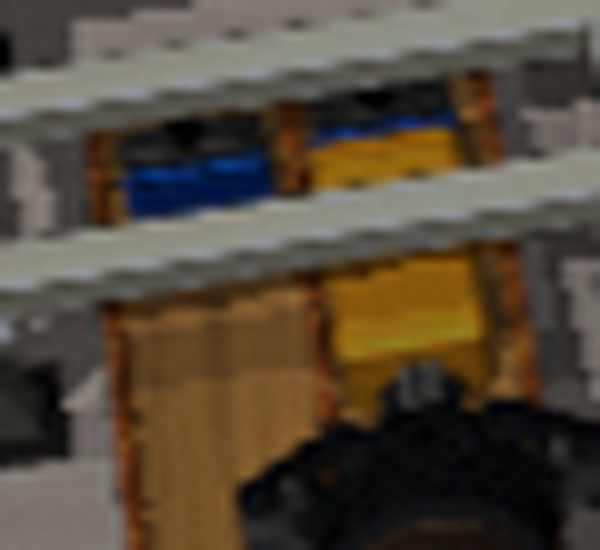

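```bash
for k in 1; do python3 -m handwheel '[{"dx":-0.025,"dy":0,"dz":0.04,"ax":0,"ay":0,"az":0},{"dx":-0.03,"dy":0,"dz":0.04,"ax":0,"ay":0,"az":0}]' | grep -E "eef|force"
python3 -m handwheel '[{"dx":-0.025,"dy":0,"dz":0.04,"ax":0,"ay":0,"az":0},{"dx":-0.03,"dy":0,"dz":0.04,"ax":0,"ay":0,"az":0}]'| grep -E "eef|force"
python3 -m handwheel '[{"dx":-0.025,"dy":0,"dz":0.04,"ax":0,"ay":0,"az":0}]'| grep -E "eef|force"
done
python3 - <<'E'
from d import *
p=bot.camera('top');save(p,'t19.png',(240,160,300,215),10)
E
```

```text
eef_pos: [0.5658, 0.1078, 0.11]
ft_force: [-0.9, -0.6, 2.2]
eef_pos: [0.5681, 0.1082, 0.1091]
ft_force: [-1.0, 0.3, 2.3]
eef_pos: [0.5691, 0.1084, 0.1086]
ft_force: [-0.5, -0.5, 3.3]
```

View pics/t19.png

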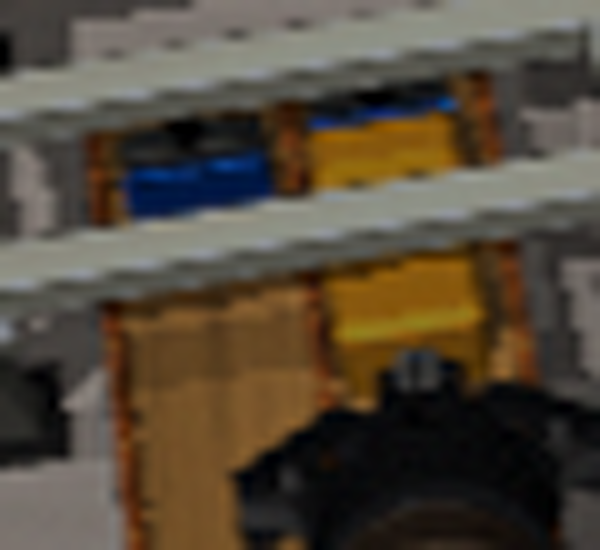

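Run:
```python
from d import *
p=bot.camera('side');save(p,'s19.png',(235,195,315,270),8)
go(TP(TR,.145,-.033,.011),Rdown(TR[2],.576))
```

```text
at [0.5691 0.1084 0.1085] q [ 0.19  0.13 -0.65  0.2   0.   -0.01] F [ 0.6 -0.1  1.2] w 0.0 t 20.3
R turn units [ 0.09  0.   20.94]
Rflip turn units [-0.    0.06 -0.  ]
shift units in present tool axes [-0.    0.    0.13]  after turn R [ 0.   -0.    0.13] flip [-0.    0.    0.13]
```

View pics/s19.png

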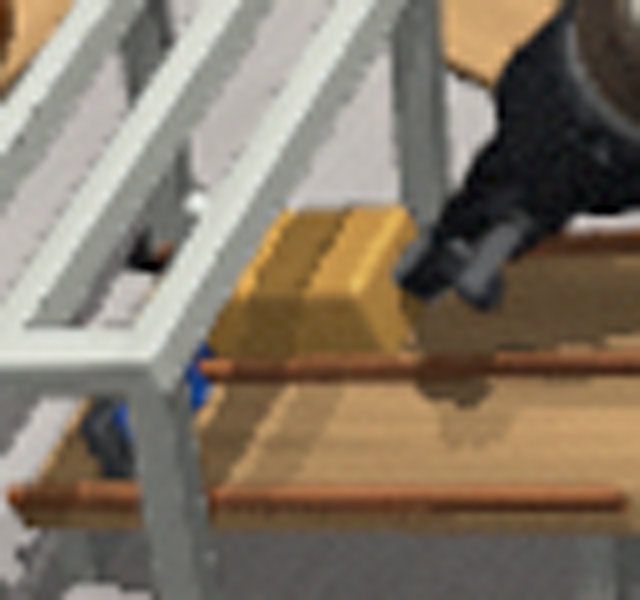

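```bash
for k in 1; do python3 -m handwheel '[{"dx":-0.025,"dy":0,"dz":0.03,"ax":0,"ay":0,"az":0},{"dx":0,"dy":0,"dz":0,"ax":0,"ay":0,"az":0}]' | grep -E "eef|force"
python3 -m handwheel '[{"dx":-0.025,"dy":0,"dz":0.03,"ax":0,"ay":0,"az":0},{"dx":0,"dy":0,"dz":0,"ax":0,"ay":0,"az":0}]'| grep -E "eef|force"
python3 -m handwheel '[{"dx":-0.025,"dy":0,"dz":0.03,"ax":0,"ay":0,"az":0},{"dx":0,"dy":0,"dz":0,"ax":0,"ay":0,"az":0}]'| grep -E "eef|force"
done
```

```text
eef_pos: [0.5698, 0.1085, 0.108]
ft_force: [-1.0, 0.4, 1.0]
eef_pos: [0.5706, 0.1087, 0.1077]
ft_force: [-1.2, 0.1, 0.2]
eef_pos: [0.5711, 0.1088, 0.1074]
ft_force: [-4.3, 0.2, 3.4]
```

```bash
python3 -m handwheel '[{"dx":-0.02,"dy":0,"dz":0.03,"ax":0,"ay":0,"az":0},{"dx":0,"dy":0,"dz":0,"ax":0,"ay":0,"az":0}]' | grep -E "eef|force"
python3 - <<'E'
from d import *
p=bot.camera('top');save(p,'t20.png',(240,160,300,215),10)
E
```

```text
eef_pos: [0.5716, 0.1089, 0.1072]
ft_force: [-9.0, -1.5, 6.2]
```

View pics/t20.png

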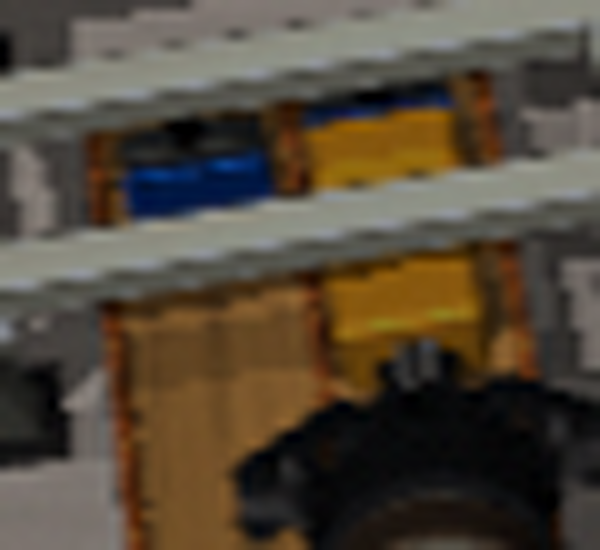

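```bash
python3 -m handwheel '[{"dx":0.04,"dy":0,"dz":-0.06,"ax":0,"ay":0,"az":0},{"dx":0.23,"dy":0,"dz":-0.33,"ax":0,"ay":0,"az":0},{"dx":0.3,"dy":0,"dz":-0.6,"ax":0,"ay":0,"az":0},{"dx":0.3,"dy":0,"dz":-0.7,"ax":0,"ay":0,"az":0},{"dx":0.3,"dy":0,"dz":-0.8,"ax":0,"ay":0,"az":0},{"dx":0.2,"dy":0,"dz":-0.9,"ax":0,"ay":0,"az":0},{"dx":0,"dy":0,"dz":-1,"ax":0,"ay":0,"az":0},{"dx":0,"dy":0,"dz":-1,"ax":0,"ay":0,"az":0},{"dx":-0.3,"dy":0,"dz":-1,"ax":0,"ay":0,"az":0},{"dx":-0.5,"dy":0,"dz":-1,"ax":0,"ay":0,"az":0}]'
python3 - <<'E'
from d import *
p=bot.camera('top');save(p,'t21.png',(220,130,320,250),5)
go(np.array([.6365,-.1775,.09]),Rdown(-.25))
for r in bot.trace('loaf_b_center',p): print(round(r['confidence'],2),np.round(r['rect'],1))
save(p,'t21b.png',(330,155,420,265),5.4)
E
```

```text
clock: 22.15
eef_pos: [0.459, 0.0869, 0.2538]
tool_rot: [-0.092, 0.953, 0.028, 0.287]
ft_force: [1.9, 0.5, -0.6]
grip_width: 0.0002
at [0.4624 0.0875 0.2606] q [ 0.18 -0.29 -0.58  0.68  0.   -0.01] F [1.4 0.9 3.1] w 0.0001 t 22.2
R turn units [ -5.3    1.19 -17.29]
Rflip turn units [0.88 3.9  2.86]
shift units in present tool axes [ -0.16 -11.73   8.35]  after turn R [9.37 8.55 6.83] flip [-9.37 -8.55  6.83]
0.95 [363.  182.9  22.8  34.8]
0.74 [430.3 164.6  23.2  24. ]
0.65 [390.5 137.7  24.8  27.9]
```

View pics/t21.png

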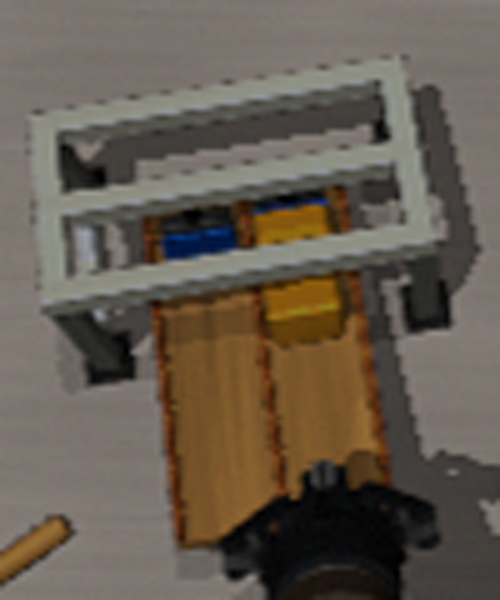

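View pics/t21b.png

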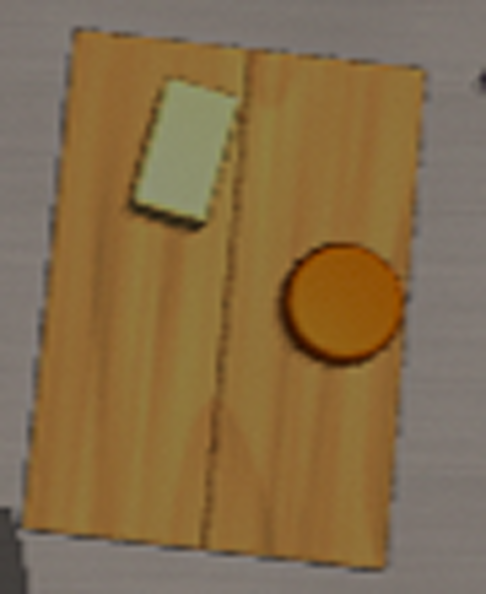

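```bash
python3 -m handwheel '[{"dx":0,"dy":-0.9,"dz":0,"ax":0.18,"ay":0.78,"az":0.57},{"dx":0,"dy":-0.9,"dz":0,"ax":0.18,"ay":0.78,"az":0.57},{"dx":0,"dy":-0.9,"dz":0,"ax":0.18,"ay":0.78,"az":0.57},{"dx":0,"dy":-0.9,"dz":0,"ax":0.18,"ay":0.78,"az":0.57},{"dx":0,"dy":-0.9,"dz":0,"ax":0.18,"ay":0.78,"az":0.57},{"dx":0,"dy":-0.9,"dz":0,"ax":0,"ay":0,"az":0},{"dx":0,"dy":-0.9,"dz":0,"ax":0,"ay":0,"az":0}]' 1
python3 - <<'E'
from d import *
go(np.array([.6355,-.1785,.08]),Rdown(-.24))
E
```

```text
clock: 22.95
eef_pos: [0.4518, -0.0689, 0.2494]
tool_rot: [0.124, 0.992, -0.003, -0.007]
ft_force: [1.1, -0.3, 0.5]
grip_width: 0.0853
at [ 0.4518 -0.0689  0.2494] q [-0.15  0.15 -0.02  1.41 -0.01  0.1 ] F [ 1.1 -0.3  0.5] w 0.0853 t 22.95
R turn units [-0.13  0.09 20.88]
Rflip turn units [-0.06 -0.08 -0.06]
shift units in present tool axes [-8.29 -2.38  6.69]  after turn R [8.18 2.51 6.78] flip [-8.18 -2.51  6.78]
```

```bash
python3 -m handwheel '[{"dx":-0.82,"dy":-0.25,"dz":0.3,"ax":-0.06,"ay":-0.08,"az":-0.06},{"dx":-0.82,"dy":-0.25,"dz":0.3,"ax":0,"ay":0,"az":0},{"dx":-0.82,"dy":-0.25,"dz":0.3,"ax":0,"ay":0,"az":0},{"dx":-0.82,"dy":-0.25,"dz":0.6,"ax":0,"ay":0,"az":0},{"dx":-0.82,"dy":-0.25,"dz":0.7,"ax":0,"ay":0,"az":0},{"dx":-0.82,"dy":-0.25,"dz":0.9,"ax":0,"ay":0,"az":0},{"dx":-0.82,"dy":-0.25,"dz":0.9,"ax":0,"ay":0,"az":0},{"dx":-0.82,"dy":-0.25,"dz":0.9,"ax":0,"ay":0,"az":0},{"dx":-0.82,"dy":-0.25,"dz":0.9,"ax":0,"ay":0,"az":0},{"dx":-0.8,"dy":-0.25,"dz":0.9,"ax":0,"ay":0,"az":0},{"dx":0,"dy":0,"dz":0,"ax":0,"ay":0,"az":0}]' 1
python3 - <<'E'
from d import *
go(np.array([.6355,-.1785,.014]),Rdown(-.24))
p=bot.camera('side');save(p,'s22.png',(280,130,380,240),5.4)
E
```

```text
clock: 24.05
eef_pos: [0.634, -0.1779, 0.0789]
tool_rot: [0.12, 0.993, 0.001, -0.002]
ft_force: [-1.2, 0.6, -0.6]
grip_width: 0.0856
at [ 0.634  -0.1779  0.0789] q [-0.27  0.64  0.26  1.19  0.   -0.03] F [-1.2  0.6 -0.6] w 0.0856 t 24.05
R turn units [-4.000e-02 -1.000e-02  2.094e+01]
Rflip turn units [ 0.01 -0.03 -0.01]
shift units in present tool axes [-0.07 -0.01  2.6 ]  after turn R [0.06 0.01 2.6 ] flip [-0.06 -0.01  2.6 ]
```

View pics/s22.png

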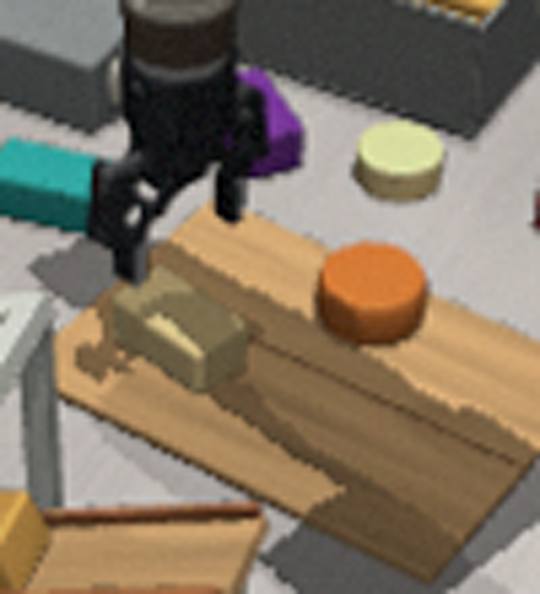

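The crop shows the cream loaf at (180,325) on the board, centred under the open jaws. The turquoise block at (45,185) and the purple one at (280,120) are off the board and are not meant. Next I descend and grip.

```bash
python3 -m handwheel '[{"dx":-0.05,"dy":0,"dz":0.65,"ax":0,"ay":0,"az":0},{"dx":0,"dy":0,"dz":0.65,"ax":0,"ay":0,"az":0},{"dx":0,"dy":0,"dz":0.65,"ax":0,"ay":0,"az":0},{"dx":0,"dy":0,"dz":0.6,"ax":0,"ay":0,"az":0},{"dx":0,"dy":0,"dz":0,"ax":0,"ay":0,"az":0}]' 1
python3 -m handwheel '[{"dx":0,"dy":0,"dz":0,"ax":0,"ay":0,"az":0},{"dx":0,"dy":0,"dz":0,"ax":0,"ay":0,"az":0},{"dx":0,"dy":0,"dz":0,"ax":0,"ay":0,"az":0},{"dx":0,"dy":0,"dz":0,"ax":0,"ay":0,"az":0},{"dx":0,"dy":0,"dz":0,"ax":0,"ay":0,"az":0}]' -1
```

```text
clock: 24.6
eef_pos: [0.635, -0.1768, 0.0201]
tool_rot: [0.12, 0.993, 0.001, 0.0]
ft_force: [-0.1, 0.3, -0.7]
grip_width: 0.0855
clock: 25.1
eef_pos: [0.6385, -0.1781, 0.0236]
tool_rot: [0.12, 0.993, -0.0, 0.004]
ft_force: [-2.4, 0.9, 6.0]
grip_width: 0.0504
```

```bash
python3 - <<'E'
from d import *
go(np.array([.6355,-.1785,.014]),Rdown(-.24))
E
python3 -m handwheel '[{"dx":0,"dy":0,"dz":-0.4,"ax":0,"ay":0,"az":0},{"dx":0,"dy":0,"dz":-0.9,"ax":0,"ay":0,"az":0},{"dx":0,"dy":0,"dz":-0.9,"ax":0,"ay":0,"az":0},{"dx":0.3,"dy":0,"dz":-0.9,"ax":0,"ay":0,"az":0},{"dx":0.8,"dy":0,"dz":-0.9,"ax":0,"ay":0,"az":0},{"dx":0.9,"dy":0,"dz":-0.9,"ax":0,"ay":0,"az":0},{"dx":0.9,"dy":0,"dz":-0.9,"ax":0,"ay":0,"az":0},{"dx":0.9,"dy":0,"dz":-0.9,"ax":0,"ay":0,"az":0},{"dx":0.9,"dy":0,"dz":-0.9,"ax":0,"ay":0,"az":0},{"dx":0.9,"dy":0,"dz":0,"ax":0,"ay":0,"az":0},{"dx":0.9,"dy":0,"dz":0,"ax":0,"ay":0,"az":0},{"dx":0.9,"dy":0,"dz":0,"ax":0,"ay":0,"az":0}]' -1
python3 - <<'E'
from d import *
go(TP(TR,-.04,.033,.06),Rdown(TR[2],-.384))
p=bot.camera('side');o=bot.get_obs()
T=np.array(o['eef_pos']);R=Rot.from_quat(o['tool_rot']);tz=R.apply([0,0,1])
im=cv2.resize(p['img'][:,:,::-1],None,fx=6,fy=6,interpolation=cv2.INTER_CUBIC)
C=T-.012*tz
B=np.array([[sx*.045,sy*.026,sz*.021] for sx in(-1,1) for sy in(-1,1) for sz in(-1,1)])
u=np.round((proj(p,C+R.apply(B))+.5)*6).astype(int)
for i in range(8):
        for j in range(i):
            if bin(i^j).count('1')==1: cv2.line(im,tuple(map(int,u[i])),tuple(map(int,u[j])),(0,255,0),1)
m=u.mean(0).astype(int)
cv2.imwrite('pics/s23.png',im[m[1]-250:m[1]+250,m[0]-300:m[0]+300])
E
```

```text
at [ 0.6385 -0.1781  0.0236] q [-0.27  0.68  0.19  1.07  0.   -0.03] F [-2.4  0.9  6. ] w 0.0504 t 25.1
R turn units [ 8.000e-02 -1.000e-02  2.094e+01]
Rflip turn units [ 0.01  0.05 -0.  ]
shift units in present tool axes [ 0.12 -0.04  0.38]  after turn R [-0.11  0.04  0.38] flip [ 0.11 -0.04  0.38]
clock: 26.3
eef_pos: [0.4553, -0.1334, 0.2107]
tool_rot: [0.12, 0.993, 0.0, 0.002]
ft_force: [0.1, -0.3, -2.6]
grip_width: 0.0503
at [ 0.4553 -0.1334  0.2107] q [-0.29  0.19 -0.08  1.3   0.   -0.05] F [ 0.1 -0.3 -2.6] w 0.0503 t 26.3
R turn units [ 3.49 -0.76 17.76]
Rflip turn units [ 0.56  2.55 -2.85]
shift units in present tool axes [ 4.48 10.33 -0.4 ]  after turn R [  0.1  -11.26  -0.47] flip [-0.1  11.26 -0.47]
```

View pics/s23.png

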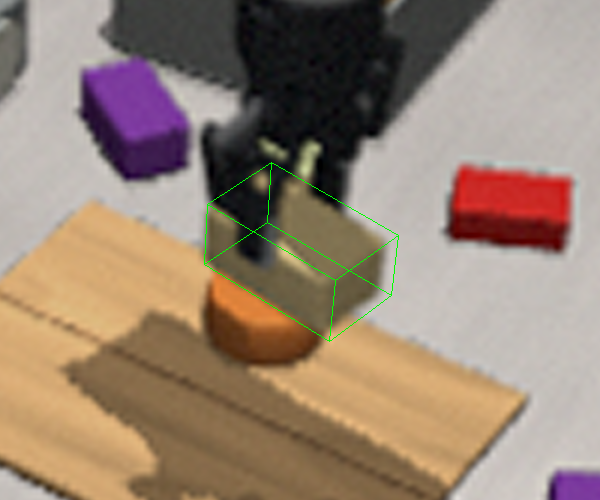

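```bash
python3 -m handwheel '[{"dx":0,"dy":0,"dz":0,"ax":0.14,"ay":0.64,"az":-0.71},{"dx":0,"dy":0,"dz":0,"ax":0.14,"ay":0.64,"az":-0.71},{"dx":0,"dy":0,"dz":0,"ax":0.14,"ay":0.64,"az":-0.71},{"dx":0,"dy":0,"dz":0,"ax":0.14,"ay":0.63,"az":-0.72},{"dx":0,"dy":0.9,"dz":-0.06,"ax":0,"ay":0,"az":0},{"dx":0,"dy":0.9,"dz":-0.06,"ax":0,"ay":0,"az":0},{"dx":0,"dy":0.9,"dz":-0.06,"ax":0,"ay":0,"az":0},{"dx":0,"dy":0.9,"dz":-0.06,"ax":0,"ay":0,"az":0},{"dx":0,"dy":0.9,"dz":-0.06,"ax":0,"ay":0,"az":0},{"dx":0,"dy":0.9,"dz":-0.06,"ax":0,"ay":0,"az":0},{"dx":0,"dy":0.9,"dz":-0.06,"ax":0,"ay":0,"az":0},{"dx":0,"dy":0.9,"dz":0,"ax":0,"ay":0,"az":0}]'
python3 - <<'E'
from d import *
go(TP(TR,-.04,.033,.06),Rdown(TR[2],-.384))
E
```

```text
clock: 27.55
eef_pos: [0.4261, 0.0446, 0.2204]
tool_rot: [-0.094, 0.977, -0.018, -0.19]
ft_force: [-0.1, 0.4, -2.0]
grip_width: 0.0502
at [0.4261 0.0446 0.2204] q [ 0.12  0.42  0.19  1.72 -0.03 -0.06] F [-0.1  0.4 -2. ] w 0.0502 t 27.55
R turn units [ 0.   -0.   20.94]
Rflip turn units [ 0.  0. -0.]
shift units in present tool axes [-0.04  4.05 -0.02]  after turn R [ 0.04 -4.05 -0.02] flip [-0.04  4.05 -0.02]
```

```bash
python3 -m handwheel '[{"dx":0,"dy":0.9,"dz":0,"ax":0,"ay":0,"az":0},{"dx":0,"dy":0.9,"dz":0,"ax":0,"ay":0,"az":0},{"dx":0,"dy":0.9,"dz":0,"ax":0,"ay":0,"az":0},{"dx":0,"dy":0.9,"dz":0,"ax":0,"ay":0,"az":0},{"dx":-0.5,"dy":0.45,"dz":0,"ax":0,"ay":0,"az":0},{"dx":-0.7,"dy":0,"dz":0,"ax":0,"ay":0,"az":0},{"dx":-0.8,"dy":0,"dz":0,"ax":0,"ay":0,"az":0},{"dx":-0.8,"dy":0,"dz":0.4,"ax":0,"ay":0,"az":0},{"dx":-0.7,"dy":0,"dz":0.4,"ax":0,"ay":0,"az":0},{"dx":0,"dy":0,"dz":0.3,"ax":0,"ay":0,"az":0},{"dx":0,"dy":0,"dz":0,"ax":0,"ay":0,"az":0}]'
python3 - <<'E'
from d import *
go(TP(TR,.050,.033,.007),Rdown(TR[2],-.384))
p=bot.camera('side');o=bot.get_obs()
T=np.array(o['eef_pos']);R=Rot.from_quat(o['tool_rot']);tz=R.apply([0,0,1])
im=cv2.resize(p['img'][:,:,::-1],None,fx=6,fy=6,interpolation=cv2.INTER_CUBIC)
C=T-.014*tz
B=np.array([[sx*.045,sy*.026,sz*.021] for sx in(-1,1) for sy in(-1,1) for sz in(-1,1)])
u=np.round((proj(p,C+R.apply(B))+.5)*6).astype(int)
for i in range(8):
        for j in range(i):
            if bin(i^j).count('1')==1: cv2.line(im,tuple(map(int,u[i])),tuple(map(int,u[j])),(0,255,0),1)
cv2.imwrite('pics/s24.png',im[180*6:275*6,230*6:340*6])
E
```

```text
clock: 28.65
eef_pos: [0.4748, 0.1562, 0.1607]
tool_rot: [-0.094, 0.977, -0.019, -0.192]
ft_force: [-0.1, -0.7, -1.7]
grip_width: 0.0504
at [0.4748 0.1562 0.1607] q [0.29 0.6  0.33 1.68 0.04 0.09] F [-0.1 -0.7 -1.7] w 0.0504 t 28.65
R turn units [-0.04  0.   20.94]
Rflip turn units [-0.   -0.03 -0.  ]
shift units in present tool axes [-0.18  0.04  0.92]  after turn R [ 0.18 -0.04  0.92] flip [-0.18  0.04  0.92]
```

View pics/s24.png

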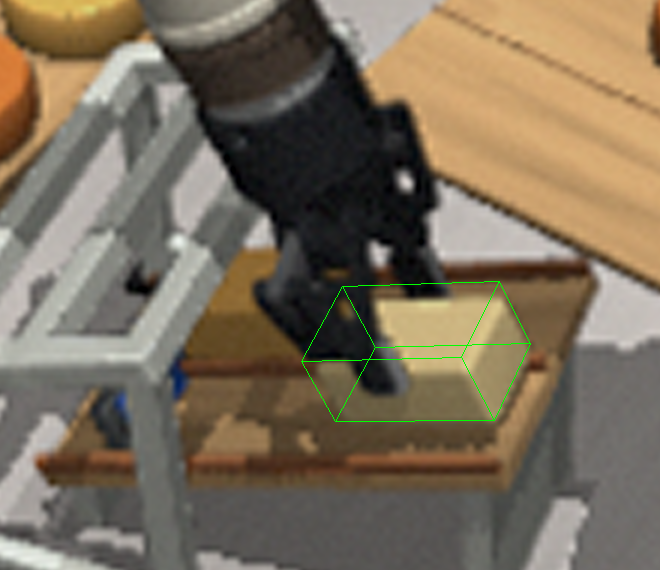

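```bash
python3 -m handwheel '[{"dx":-0.1,"dy":0.02,"dz":0.3,"ax":0,"ay":0,"az":0},{"dx":0,"dy":0.02,"dz":0.3,"ax":0,"ay":0,"az":0},{"dx":0,"dy":0,"dz":0.1,"ax":0,"ay":0,"az":0},{"dx":0,"dy":0,"dz":0,"ax":0,"ay":0,"az":0}]'
python3 -m handwheel '[{"dx":0,"dy":0,"dz":0.1,"ax":0,"ay":0,"az":0},{"dx":0,"dy":0,"dz":0,"ax":0,"ay":0,"az":0}]' | grep -E 'eef|force'
python3 -m handwheel '[{"dx":0,"dy":0,"dz":0.1,"ax":0,"ay":0,"az":0},{"dx":0,"dy":0,"dz":0,"ax":0,"ay":0,"az":0}]' | grep -E 'eef|force'
```

```text
clock: 29.1
eef_pos: [0.471, 0.1566, 0.1445]
tool_rot: [-0.095, 0.977, -0.018, -0.191]
ft_force: [0.3, -0.5, -2.9]
grip_width: 0.0508
eef_pos: [0.4711, 0.1567, 0.1432]
ft_force: [0.4, -0.7, 1.1]
eef_pos: [0.4711, 0.1567, 0.143]
ft_force: [0.4, 0.6, 12.4]
```

Contact. Release, retract along the normal, and check.

```bash
python3 -m handwheel '[{"dx":0,"dy":0,"dz":0,"ax":0,"ay":0,"az":0},{"dx":0,"dy":0,"dz":0,"ax":0,"ay":0,"az":0},{"dx":0,"dy":0,"dz":0,"ax":0,"ay":0,"az":0},{"dx":0,"dy":0,"dz":0,"ax":0,"ay":0,"az":0},{"dx":0,"dy":0,"dz":-0.6,"ax":0,"ay":0,"az":0},{"dx":0,"dy":0,"dz":-0.9,"ax":0,"ay":0,"az":0},{"dx":0,"dy":0,"dz":-0.9,"ax":0,"ay":0,"az":0},{"dx":0,"dy":0,"dz":-0.9,"ax":0,"ay":0,"az":0},{"dx":0.9,"dy":0,"dz":-0.9,"ax":0,"ay":0,"az":0},{"dx":0.9,"dy":0,"dz":0,"ax":0,"ay":0,"az":0},{"dx":0.9,"dy":0,"dz":0,"ax":0,"ay":0,"az":0},{"dx":0.9,"dy":0,"dz":0,"ax":0,"ay":0,"az":0}]' 1
python3 -m handwheel '[{"dx":0,"dy":0,"dz":0,"ax":0,"ay":-0.9,"az":0},{"dx":0,"dy":0,"dz":0,"ax":0,"ay":-0.9,"az":0},{"dx":0,"dy":0,"dz":0,"ax":0,"ay":-0.9,"az":0},{"dx":0,"dy":0,"dz":0,"ax":0,"ay":-0.9,"az":0},{"dx":0,"dy":0,"dz":0,"ax":0,"ay":-0.9,"az":0},{"dx":0,"dy":0,"dz":0,"ax":0,"ay":-0.9,"az":0},{"dx":0,"dy":0,"dz":0,"ax":0,"ay":-1,"az":0},{"dx":0,"dy":0,"dz":0,"ax":0,"ay":0,"az":0}]' -1
python3 - <<'E'
from d import *
go(TP(TR,-.031,.033,.011),Rdown(TR[2],.576))
p=bot.camera('side');save(p,'s25.png',(210,160,350,290),4.5)
E
```

```text
clock: 30.7
eef_pos: [0.4259, 0.1478, 0.2711]
tool_rot: [-0.094, 0.977, -0.018, -0.19]
ft_force: [-0.2, -0.4, 0.6]
grip_width: 0.0852
clock: 31.5
eef_pos: [0.4163, 0.144, 0.2603]
tool_rot: [-0.094, 0.956, 0.025, 0.275]
ft_force: [-1.7, -0.6, -1.0]
grip_width: -0.0001
at [0.4163 0.144  0.2603] q [ 0.42 -0.33 -0.58  0.77 -0.12  0.19] F [-1.7 -0.6 -1. ] w -0.0001 t 31.5
R turn units [ 1.600e-01 -2.000e-02 -2.092e+01]
Rflip turn units [-0.02 -0.1   0.02]
shift units in present tool axes [2.5  0.09 2.61]  after turn R [-2.54 -0.07  2.57] flip [2.54 0.07 2.57]
```

View pics/s25.png

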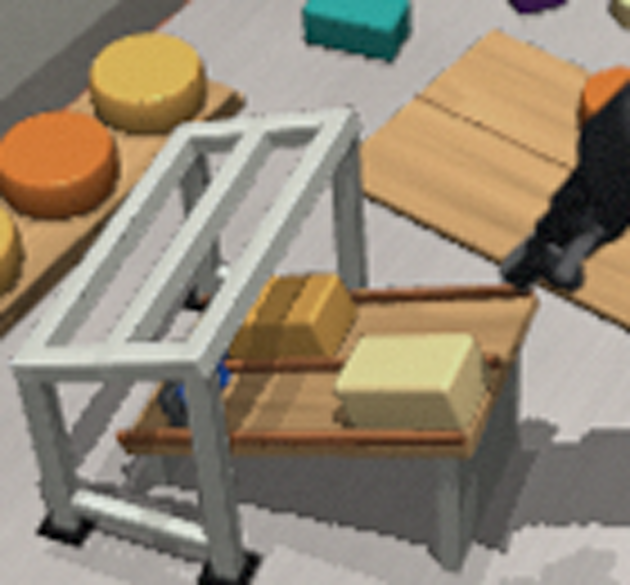

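```bash
python3 -m handwheel '[{"dx":0.5,"dy":0,"dz":0.5,"ax":0,"ay":-0.1,"az":0},{"dx":0.5,"dy":0.07,"dz":0.5,"ax":0,"ay":0,"az":0},{"dx":0.5,"dy":0,"dz":0.5,"ax":0,"ay":0,"az":0},{"dx":0.5,"dy":0,"dz":0.5,"ax":0,"ay":0,"az":0},{"dx":0.5,"dy":0,"dz":0.5,"ax":0,"ay":0,"az":0},{"dx":0,"dy":0,"dz":0,"ax":0,"ay":0,"az":0}]' -1
python3 - <<'E'
from d import *
go(TP(TR,-.031,.033,.011),Rdown(TR[2],.576))
p=bot.camera('top');save(p,'t25.png',(230,150,310,245),6)
p=bot.camera('side');save(p,'s26.png',(235,190,340,275),6)
E
```

```text
clock: 32.15
eef_pos: [0.4095, 0.1464, 0.1834]
tool_rot: [-0.092, 0.953, 0.027, 0.288]
ft_force: [-0.1, -0.5, -0.4]
grip_width: -0.0001
at [0.4095 0.1464 0.1834] q [ 0.45 -0.29 -0.79  0.5  -0.14  0.21] F [-0.1 -0.5 -0.4] w -0.0001 t 32.15
R turn units [-1.100e-01 -1.000e-02 -2.094e+01]
Rflip turn units [-0.    0.07  0.  ]
shift units in present tool axes [ 0.66 -0.07  0.12]  after turn R [-0.66  0.07  0.13] flip [ 0.66 -0.07  0.13]
```

View pics/t25.png

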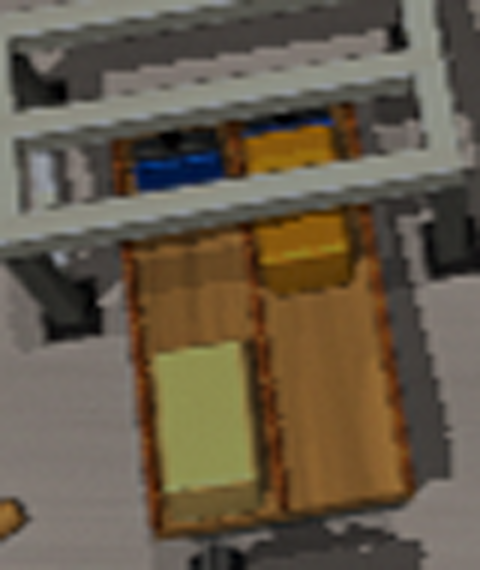

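View pics/s26.png

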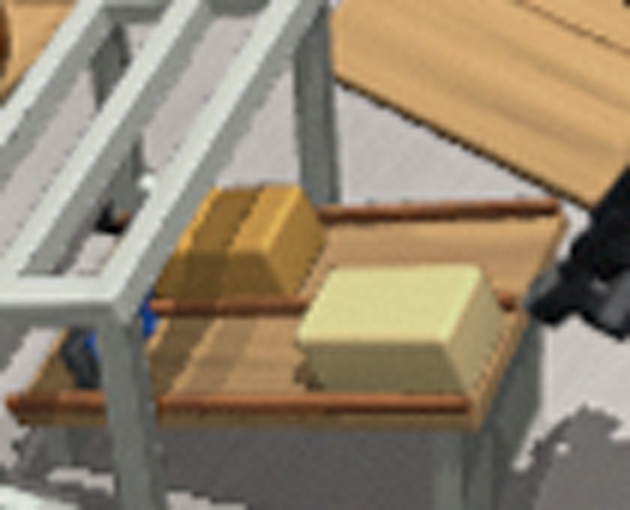

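```bash
python3 -m handwheel '[{"dx":0.33,"dy":-0.07,"dz":0.07,"ax":0,"ay":0.05,"az":0},{"dx":0.33,"dy":0,"dz":0.06,"ax":0,"ay":0,"az":0},{"dx":0,"dy":0,"dz":0,"ax":0,"ay":0,"az":0}]' | grep -E 'eef|force'
python3 -m handwheel '[{"dx":-0.23,"dy":0,"dz":0.33,"ax":0,"ay":0,"az":0},{"dx":-0.23,"dy":0,"dz":0.33,"ax":0,"ay":0,"az":0},{"dx":-0.23,"dy":0,"dz":0.33,"ax":0,"ay":0,"az":0},{"dx":-0.12,"dy":0,"dz":0.16,"ax":0,"ay":0,"az":0},{"dx":-0.11,"dy":0,"dz":0.16,"ax":0,"ay":0,"az":0},{"dx":-0.11,"dy":0,"dz":0.16,"ax":0,"ay":0,"az":0},{"dx":-0.11,"dy":0,"dz":0.16,"ax":0,"ay":0,"az":0},{"dx":-0.11,"dy":0,"dz":0.16,"ax":0,"ay":0,"az":0},{"dx":-0.11,"dy":0,"dz":0.16,"ax":0,"ay":0,"az":0},{"dx":-0.11,"dy":0,"dz":0.16,"ax":0,"ay":0,"az":0},{"dx":-0.11,"dy":0,"dz":0.16,"ax":0,"ay":0,"az":0},{"dx":-0.11,"dy":0,"dz":0.16,"ax":0,"ay":0,"az":0}]' | grep -E 'eef|force'
python3 - <<'E'
from d import *
go(TP(TR,.114,.033,.011),Rdown(TR[2],.576))
d=TP(TR,1,0,0)-TP(TR,0,0,0)
print('right end s',(np.array([.5716,.1089,.1072])-TP(TR,0,0,0))@d)
p=bot.camera('side');save(p,'s27.png',(210,160,350,290),4.5)
E
```

```text
eef_pos: [0.3967, 0.1418, 0.1716]
ft_force: [0.1, 0.9, 0.6]
eef_pos: [0.4656, 0.1556, 0.145]
ft_force: [0.4, 0.1, -0.6]
at [0.4656 0.1556 0.145 ] q [ 0.39 -0.1  -0.77  0.33 -0.11  0.17] F [ 0.4  0.1 -0.6] w -0.0005 t 33.75
R turn units [ 0.07  0.   20.94]
Rflip turn units [-0.    0.05 -0.  ]
shift units in present tool axes [-1.58 -0.    2.36]  after turn R [1.6  0.   2.35] flip [-1.6  -0.    2.35]
right end s 0.14523605948439136
```

View pics/s27.png

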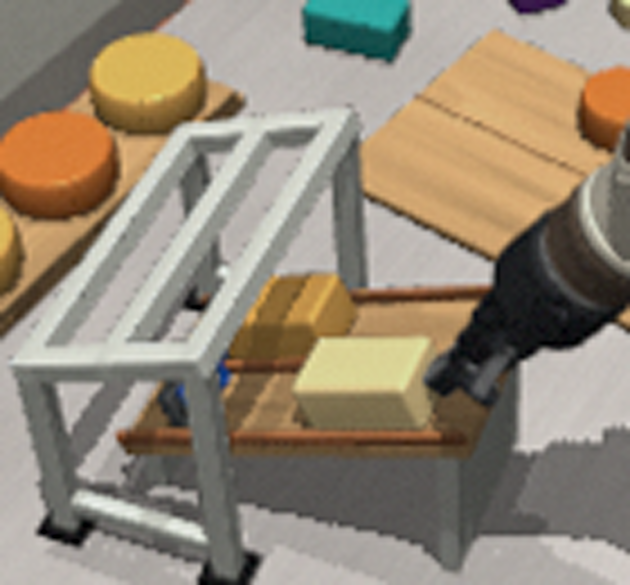

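```bash
python3 -m handwheel '[{"dx":-0.15,"dy":0,"dz":0.23,"ax":0,"ay":0,"az":0},{"dx":-0.16,"dy":0,"dz":0.23,"ax":0,"ay":0,"az":0},{"dx":-0.16,"dy":0,"dz":0.23,"ax":0,"ay":0,"az":0},{"dx":-0.16,"dy":0,"dz":0.23,"ax":0,"ay":0,"az":0},{"dx":-0.16,"dy":0,"dz":0.23,"ax":0,"ay":0,"az":0},{"dx":-0.16,"dy":0,"dz":0.23,"ax":0,"ay":0,"az":0},{"dx":-0.16,"dy":0,"dz":0.23,"ax":0,"ay":0,"az":0},{"dx":-0.16,"dy":0,"dz":0.23,"ax":0,"ay":0,"az":0},{"dx":-0.16,"dy":0,"dz":0.23,"ax":0,"ay":0,"az":0},{"dx":-0.08,"dy":0,"dz":0.12,"ax":0,"ay":0,"az":0},{"dx":-0.05,"dy":0,"dz":0.08,"ax":0,"ay":0,"az":0}]' | grep -E 'eef|force'
python3 -m handwheel '[{"dx":-0.05,"dy":0,"dz":0.08,"ax":0,"ay":0,"az":0},{"dx":-0.05,"dy":0,"dz":0.08,"ax":0,"ay":0,"az":0},{"dx":-0.05,"dy":0,"dz":0.08,"ax":0,"ay":0,"az":0}]' | grep -E 'eef|force'
python3 - <<'E'
from d import *
go(TP(TR,.145,.033,.011),Rdown(TR[2],.576))
p=bot.camera('top');save(p,'t28.png',(240,160,300,215),10)
E
```

```text
eef_pos: [0.5284, 0.1678, 0.1191]
ft_force: [-1.5, -0.6, 1.2]
eef_pos: [0.5344, 0.169, 0.1165]
ft_force: [-1.3, -0.1, 2.3]
at [0.5344 0.169  0.1165] q [ 0.36  0.09 -0.68  0.23 -0.09  0.14] F [-1.3 -0.1  2.3] w 0.0002 t 35.2
R turn units [ 0.08 -0.   20.94]
Rflip turn units [ 0.    0.05 -0.  ]
shift units in present tool axes [-0.57 -0.    0.89]  after turn R [0.58 0.   0.88] flip [-0.58 -0.    0.88]
```

View pics/t28.png

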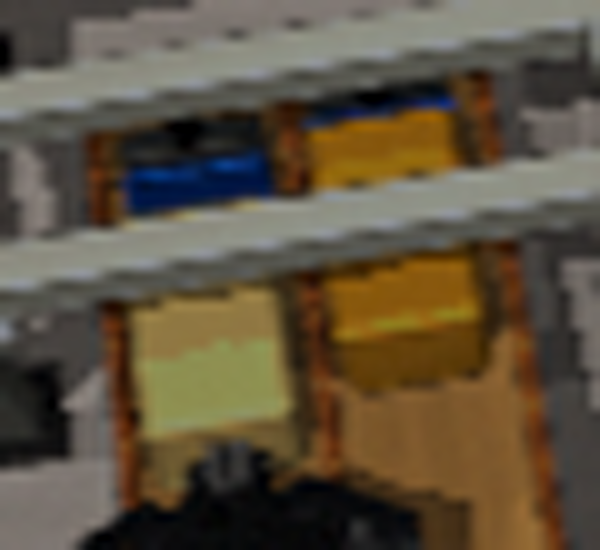

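```bash
python3 -m handwheel '[{"dx":-0.05,"dy":0,"dz":0.07,"ax":0,"ay":0,"az":0},{"dx":-0.05,"dy":0,"dz":0.07,"ax":0,"ay":0,"az":0},{"dx":-0.05,"dy":0,"dz":0.07,"ax":0,"ay":0,"az":0}]' | grep -E 'eef|force'
python3 -m handwheel '[{"dx":-0.025,"dy":0,"dz":0.04,"ax":0,"ay":0,"az":0},{"dx":-0.025,"dy":0,"dz":0.04,"ax":0,"ay":0,"az":0}]' | grep -E 'eef|force'
python3 -m handwheel '[{"dx":-0.025,"dy":0,"dz":0.04,"ax":0,"ay":0,"az":0},{"dx":-0.03,"dy":0,"dz":0.04,"ax":0,"ay":0,"az":0}]' | grep -E 'eef|force'
python3 - <<'E'
from d import *
go(TP(TR,.145,.033,.011),Rdown(TR[2],.576))
p=bot.camera('top');save(p,'t29.png',(240,160,300,215),10)
E
```

```text
eef_pos: [0.5401, 0.1701, 0.1138]
ft_force: [-0.7, -0.2, 1.5]
eef_pos: [0.5423, 0.1705, 0.1129]
ft_force: [-1.2, -0.5, 1.6]
eef_pos: [0.5445, 0.1709, 0.112]
ft_force: [-0.4, 0.6, 0.9]
at [0.5445 0.1709 0.112 ] q [ 0.35  0.11 -0.66  0.22 -0.09  0.13] F [-0.4  0.6  0.9] w 0.0001 t 35.95
R turn units [ 0.07  0.   20.94]
Rflip turn units [-0.    0.05 -0.  ]
shift units in present tool axes [-0.33 -0.    0.51]  after turn R [0.33 0.   0.51] flip [-0.33 -0.    0.51]
```

View pics/t29.png

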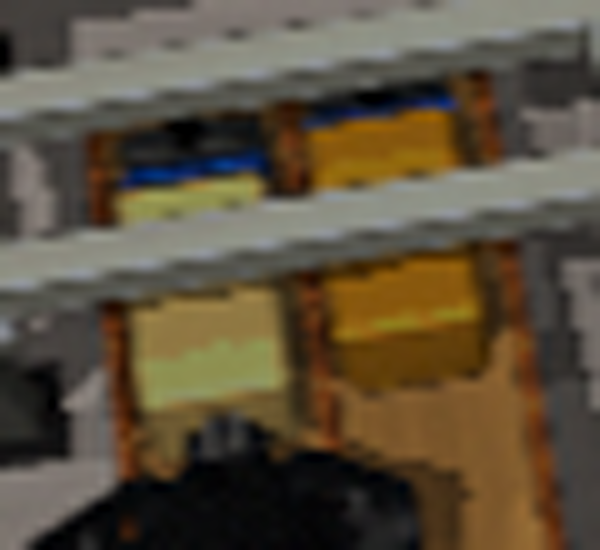

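```bash
python3 -m handwheel '[{"dx":-0.025,"dy":0,"dz":0.04,"ax":0,"ay":0,"az":0},{"dx":-0.03,"dy":0,"dz":0.04,"ax":0,"ay":0,"az":0}]' | grep -E 'eef|force'
python3 -m handwheel '[{"dx":-0.025,"dy":0,"dz":0.04,"ax":0,"ay":0,"az":0},{"dx":-0.025,"dy":0,"dz":0.04,"ax":0,"ay":0,"az":0}]' | grep -E 'eef|force'
python3 -m handwheel '[{"dx":-0.025,"dy":0,"dz":0.04,"ax":0,"ay":0,"az":0},{"dx":-0.03,"dy":0,"dz":0.04,"ax":0,"ay":0,"az":0}]' | grep -E 'eef|force'
python3 - <<'E'
from d import *
p=bot.camera('top');save(p,'t30.png',(240,160,300,215),10)
E
```

```text
eef_pos: [0.5467, 0.1714, 0.1111]
ft_force: [-0.8, -0.4, 0.5]
eef_pos: [0.5489, 0.1718, 0.1102]
ft_force: [-0.6, 0.0, 1.6]
eef_pos: [0.5511, 0.1723, 0.1093]
ft_force: [0.0, -0.3, 1.0]
```

View pics/t30.png

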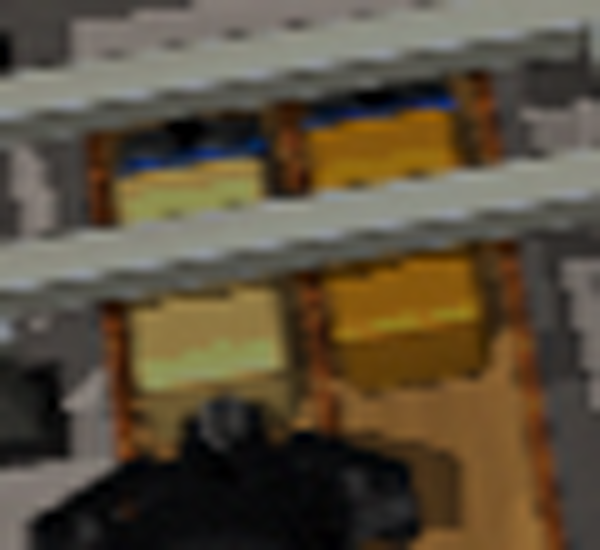

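```bash
python3 -m handwheel '[{"dx":-0.025,"dy":0,"dz":0.04,"ax":0,"ay":0,"az":0},{"dx":0,"dy":0,"dz":0,"ax":0,"ay":0,"az":0}]' | grep -E 'eef|force'
python3 -m handwheel '[{"dx":-0.03,"dy":0,"dz":0.04,"ax":0,"ay":0,"az":0},{"dx":0,"dy":0,"dz":0,"ax":0,"ay":0,"az":0}]' | grep -E 'eef|force'
python3 -m handwheel '[{"dx":-0.025,"dy":0,"dz":0.04,"ax":0,"ay":0,"az":0},{"dx":0,"dy":0,"dz":0,"ax":0,"ay":0,"az":0}]' | grep -E 'eef|force'
```

```text
eef_pos: [0.5522, 0.1724, 0.1088]
ft_force: [-0.2, 0.1, -0.1]
eef_pos: [0.5533, 0.1727, 0.1083]
ft_force: [-0.4, 0.2, 0.4]
eef_pos: [0.5543, 0.1729, 0.1079]
ft_force: [-0.7, -0.3, 2.6]
```

```bash
python3 -m handwheel '[{"dx":-0.02,"dy":0,"dz":0.03,"ax":0,"ay":0,"az":0},{"dx":0,"dy":0,"dz":0,"ax":0,"ay":0,"az":0}]' | grep -E 'eef|force'
```

```text
eef_pos: [0.5548, 0.1731, 0.1076]
ft_force: [-4.5, -0.7, 5.2]
```

```bash
python3 -m handwheel '[{"dx":-0.02,"dy":0,"dz":0.03,"ax":0,"ay":0,"az":0},{"dx":0,"dy":0,"dz":0,"ax":0,"ay":0,"az":0}]' | grep -E 'eef|force'
python3 - <<'E'
from d import *
p=bot.camera('top');save(p,'t31.png',(240,160,300,215),10)
E
```

```text
eef_pos: [0.5552, 0.1733, 0.1074]
ft_force: [-8.1, -0.9, 7.7]
```

View pics/t31.png

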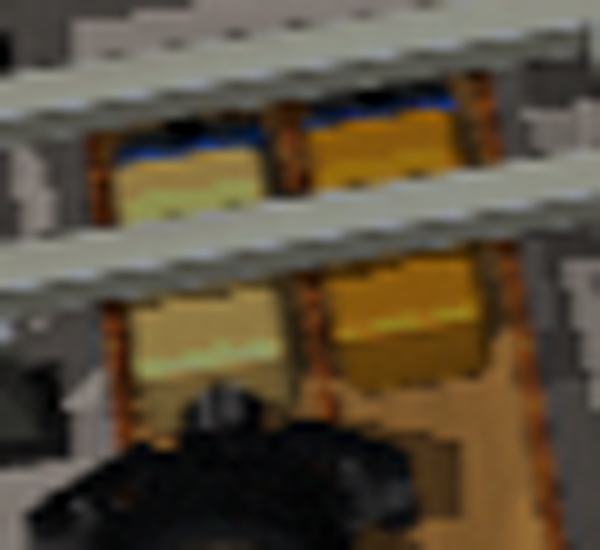

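```bash
python3 -m handwheel '[{"dx":0.04,"dy":0,"dz":-0.06,"ax":0,"ay":0,"az":0},{"dx":0.23,"dy":0,"dz":-0.33,"ax":0,"ay":0,"az":0},{"dx":0.3,"dy":0,"dz":-0.6,"ax":0,"ay":0,"az":0},{"dx":0.3,"dy":0,"dz":-0.7,"ax":0,"ay":0,"az":0},{"dx":0.3,"dy":0,"dz":-0.8,"ax":0,"ay":0,"az":0},{"dx":0.2,"dy":0,"dz":-0.9,"ax":0,"ay":0,"az":0},{"dx":0,"dy":0,"dz":-1,"ax":0,"ay":0,"az":0},{"dx":0,"dy":0,"dz":-1,"ax":0,"ay":0,"az":0},{"dx":-0.3,"dy":0,"dz":-1,"ax":0,"ay":0,"az":0},{"dx":-0.5,"dy":0,"dz":-1,"ax":0,"ay":0,"az":0},{"dx":0,"dy":0,"dz":0,"ax":0,"ay":0,"az":0},{"dx":0,"dy":0,"dz":0,"ax":0,"ay":0,"az":0}]'
python3 - <<'E'
from d import *
p=bot.camera('top');save(p,'t32.png',(240,160,300,215),10)
p=bot.camera('side');save(p,'s32.png',(200,140,360,290),4)
E
```

```text
clock: 38.9
eef_pos: [0.4443, 0.1514, 0.2543]
tool_rot: [-0.092, 0.953, 0.028, 0.287]
ft_force: [-0.6, -0.0, -0.0]
grip_width: 0.0001
```

View pics/t32.png

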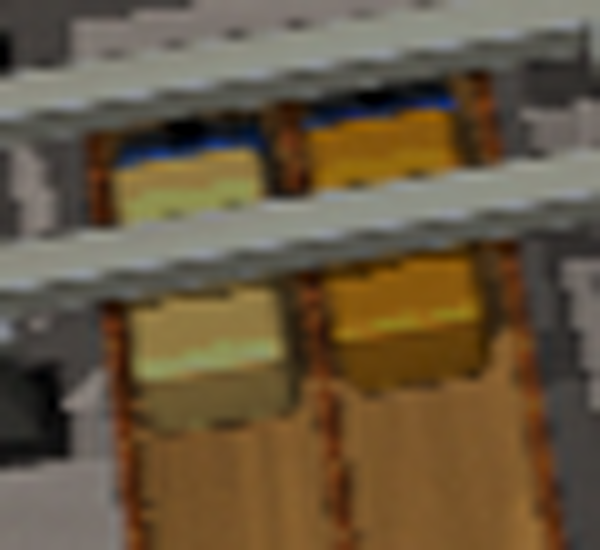

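View pics/s32.png

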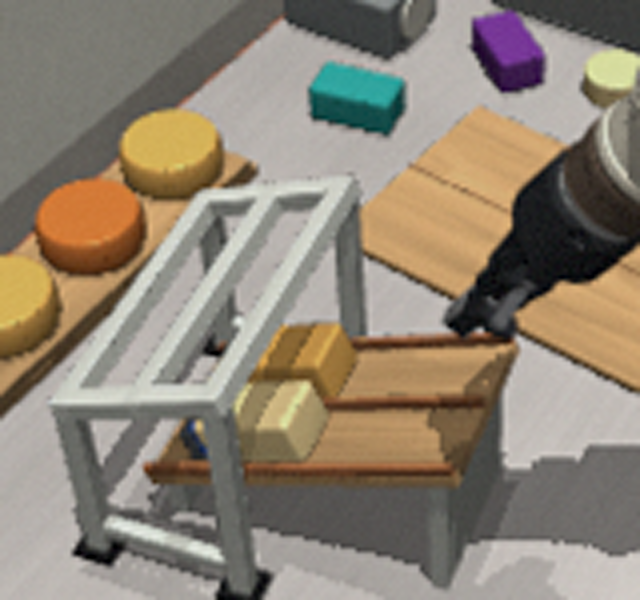

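Run:
```python
import cv2,numpy as np
for f in('t17','t18','t32'):
    im=cv2.imread(f'pics/{f}.png').astype(int);b=im[:,:,0]-im[:,:,2]>60
    for c in((150,240),(330,440)): 
        print(f,c,np.mean([np.where(b[:300,x])[0].min() for x in range(*c) if b[:300,x].any()]).round(1))
```

```text
t17 (150, 240) 164.6
t17 (330, 440) 124.9
t18 (150, 240) 164.6
t18 (330, 440) 124.6
t32 (150, 240) 144.6
t32 (330, 440) 100.6
```

```bash
python3 -c "
from workcell import bot
print(bot.job_done(), bot.get_obs()['clock'])"
```

```text
the job is handed in; nothing more can be done
the job is handed in; nothing more can be done
```

The job is handed in at about 39 s of the 72 s. Both loaves are in the tray and home against their stops, the golden-yellow one in the right lane and the pale-cream one in the left. No verdict is reported.

- **How it was done:** I gripped each loaf on the board, laid it on the upper end of its lane and let go. I then pushed it down under the bars with the closed fingertips, in 1–2 mm steps near the end.
- **Force on the stops:** each push ended on a clear force rise at the hard end. The total wrist force was about 11 N in both lanes, against the 40 N limit.
- **Last checks:** the blue plates have moved about 8.5 mm (left) and 10 mm (right) by my pixel estimate. The right figure is more than the 8 mm travel, so it is rough, but both fit fully in. The loaves look flat and in line, they stayed put after I drew the arm back, and the arm touches nothing.
- **Bystanders:** none of my moves came near them. I did not measure their positions again at the end.
- **What disagreed:** the first grasp closed on nothing. The real fingertips sit about 30 mm higher along the tool than the reported TCP suggests. I measured this in the side camera and corrected for it in every later move.

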